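# Press the glued ornaments in the roller press

### The arm

A 6-joint arm with a two-finger parallel gripper is mounted at the origin on the work surface. World frame = base frame: x ahead of the robot, y to its left, z up, the work surface at z = 0. Lengths are in mm, angles in rad, forces in N, time in s.
With the tool pointing down it reaches from about 275 to 750 mm from the base axis. Payload 10.2 kg.
Tool frame: the origin (TCP) lies midway between the tips of the shut fingers; the grasp point (between the pads) lies 19 mm behind it; z points along the fingers, y is the direction in which the jaws open and shut (so a half turn about z gives the same grasp; the last joint's range is limited). The gripper opens to 85 mm and grips with 20 to 120 N. Pads are 22 mm wide; open, the fingers measure 114 mm over their backs; the gripper's body (76 mm by 85 mm) begins 54 mm behind the grasp point. The pads swing forward as they close: fully open they stand 13 mm farther back than shut.
Start: joints at [-1.351, 0.313, 1.498, -0, 1.331, -0.223], TCP at [224.936, -474.379, 231.294] pointing down, gripper open.
Joint ranges: [-2.94, 2.94], [-0.97, 2.17], [0.19, 2.56], [-1.23, 4.37], [0.02, 3.11], [-2.88, 2.88]. Speed limits (rad/s): [2.39, 2.39, 3.01, 3.14, 3.14, 3.14].

### API

Orientations are given as a unit quaternion [w, x, y, z].
In Python, from rig import sense, optics, ctrl gives the robot as it stands.
- The arm moves only by the tool play_rows, never from a script. Its argument "plan" is a list of rows, each a list of 7 numbers: the shift along the world's x, y, z in mm, then the turn, a rotation vector about the world's x, y, z in rad, then the opening, from -1 (shut) to 1 (fully open), so that 0 is half open. A call has 1 to 5 rows; each row shifts and turns the pose as measured when the row begins; what a row does not reach is not made up. A row lasts 1/12 s, in which the tool goes at most 41.7 mm and 7.16 degrees, less where a joint would pass 70% of its speed; a pose out of reach is approached as far as the arm can. A call is refused whole if a number of a shift passes 41.7 or a number of a turn 0.125, either way. A call with a gripper value outside its range is refused whole. The fingers move at their own pace and stop on an object; "grip_force" is the grip in N (left out, the last holds). Time passes only in rows, so rows that do not move let the fingers close. It gives the time, the measured TCP pose, the force and the opening at its end, in the units of the state.
- sense(): the state, without advancing time (a new reading comes with each control period).
- optics.capture(name): name is "scene" or "top" or "wrist"; returns a dict with "img" (480x640x3 uint8, blue, green, red), "fx", "fy", "cx", "cy" (pixels), "world_to_cam" (4x4, takes a point from world to camera coordinates). Camera axes: x right, y up, looking along -z (the intrinsics and any distortion apply to the point x, -y, -z); pixel columns grow to the right and rows downward; lengths in mm; the calibration is good to about 2 mm. A picture is of the moment at which its call begins. There is no depth.
- ctrl.finish_job(): hands the job in, once; it reports no verdict.
The state is a dict: "time_s": time; "joints": joint angles; "dq": joint speeds; "tau": joint torques, N m; "eef_pos": TCP position; "ee_rot": TCP orientation; "force": force on the tool from outside, world axes, zero at the start; "wrist_torque": the same for the moment, N m; "grip_width": opening from 0.0 (shut) to 1.0 (fully open).
Only numpy, scipy, OpenCV 4.12 (cv2) and the standard library are available. Lean on these libraries where they do the work, as an engineer would, in place of code of your own. Each camera call takes 0.05 s, during which the arm holds its last target. There are 200 camera calls.

### The job

The freshly glued wooden ornaments under the clear dust cover need pressing. Stand the cover on the cork mat, lay all the ornaments flat and side by side on the roller press's carriage plate and press the suction lever right down until it stays down by itself; only then turn the crank clockwise until the plate has come all the way through to its stop with all the ornaments on it. Finally lay the ornaments flat on the wooden tray again, leaving the cover on the mat, the plate out and the lever down, and do not disturb the ribbon spool, the glue bottle or the glue gun.

Things in the scene. Friction and masses are not known exactly. Their poses are not given: they have to be found in the camera images.
- disc1: round slice of pale wood, 46 mm diameter, 12 mm thick, 25 g, a small leaf motif glued on both faces (either face may lie up); the body's origin is its centre, its z the disc's axis. Starts flat on the tray under the cover. Absent (None) in some starts
- disc2: round slice of pale wood, 46 mm diameter, 12 mm thick, 25 g, a small leaf motif glued on both faces (either face may lie up); the body's origin is its centre, its z the disc's axis. Starts flat on the tray under the cover. Absent (None) in some starts
- disc3: round slice of pale wood, 46 mm diameter, 12 mm thick, 25 g, a small leaf motif glued on both faces (either face may lie up); the body's origin is its centre, its z the disc's axis. Starts flat on the tray under the cover. Absent (None) in some starts
- disc4: round slice of pale wood, 46 mm diameter, 12 mm thick, 25 g, a small leaf motif glued on both faces (either face may lie up); the body's origin is its centre, its z the disc's axis. Starts flat on the tray under the cover. Absent (None) in some starts
- tray: square wooden tray, 180 x 180 mm, floor 12 mm above the table, with a rim 6 mm wide that stands 4 mm above the floor (inside 168 x 168 mm); origin at the centre of its underside, x and y along its sides. Does not move. It stands on one side of the press and the cork mat on the other: which side varies
- mat: square cork mat, 190 x 190 mm, 3 mm thick, fixed to the table; origin at the centre of its underside, x and y along its sides
- cover: clear square dust cover, open below, 150 x 150 mm, 50 mm high, walls 3 mm, 0.2 kg, with an upright cylindrical wooden knob on the middle of its top, 26 mm diameter, 36 mm tall (from 50 to 86 mm above the lower edge); origin at the centre of the lower edge, z up through the knob. Starts on the tray over the ornaments
- press: white hand-cranked roller press, fixed, crank and lever on the robot's side. Origin on the table under the tower's middle; x away from the robot, y to its left along the feed, z up. Tower 200 mm (x) by 80 mm (y), 160 mm high. Feed tables 200 mm wide reach 200 mm left and right of the middle, 40 mm above the table, with side rails 12 mm wide as high as the plate
- plate (a point): middle of the metal carriage plate's floor (48 mm above the table), axes as the press. The plate measures 166 mm (x) by 160 mm (y) with a lip 4 mm wide, 4 mm high all round. It starts wholly right (-y) of the tower, touching its face, and ends wholly left. The tower's slot is 20 mm high over the plate; its sprung rubber roller yields to one layer of ornaments, stacked ones jam
- carriage (a joint): travel of the carriage plate in m, towards +y of the press: near 0 (0 to 0.01) at the start, stop at 0.24. Geared to the crank: 0.02 m a radian
- crank (a joint): crank angle in rad: 0 with the handle straight up, growing clockwise as the robot sees it (up, right, down, left); starts between 0 and 0.5, stop at 12.0 (1.9 turns). Its axis lies along the press's x at y = 0, 115 mm above the table; the handle goes round at 70 mm radius. It takes up to about 0.5 N m and stays where it is left
- crank_grip (a point): point on the crank's handle, a freely spinning cylinder of 24 mm diameter, 75 mm long, pointing at the robot (the press's -x); 53 mm from the crank arm, 176 mm in front of the press's middle. Gripped here from above, a hand up to 90 mm wide clears the crank arm all the way round
- lever (a joint): angle of the suction lever in rad: 0 raised (34 degrees up), 0.60 fully down (level). A spring pushes it up until 0.40; past that it snaps over centre and stays down at 0.60. About 5 N at its pad. Starts at 0
- lever_pad (a point): middle of the upper face of the lever's pad (32 x 30 mm). The lever, 85 mm long, lies in front of the press along its y, points right and pivots 118 mm in front of the press's middle, 66 mm right of it, 26 mm above the table. Pressed, the pad comes down about 46 mm and goes 19 mm to the right, ending 33 mm above the table
- spool: bystander: ribbon spool lying flat, 96 mm diameter, 40 mm high; origin under its centre
- glue: bystander: white glue bottle, 52 mm diameter, 140 mm high; origin under its centre
- gluegun: bystander: lilac glue gun lying on its side, about 150 x 120 mm, 35 mm high; origin under the barrel
Mind the look-alikes: they are no part of the job. There is more than one size of the cover; the job needs the largest.

How it is judged:
By the outcome, as a careful person would: the job done as asked, in the order asked, and still so for the second after the job is handed in, with the robot touching nothing.
Of disc1, disc2, disc3, disc4 only 2 to 4 are there at a start; the rules pass over those that are not, and their reading is None.
At some moment in a run one of disc1, disc2, disc3, disc4 may be knocked a few centimetres aside while the robot is not near it.
Once in a run the grip may slacken for a moment while it holds something.
It also fails if it takes over 210 s, if anything falls off the work surface, if the arm or the gripper's body presses on something with over 40 N, if the wrist force passes 120 N, or if a joint passes its speed limit or range.

## Working session

There is one attempt and no reset: what is moved stays moved. The work goes in short steps, Python scripts to look and compute and a tool call to move; the robot and the scene stay as the last step left them, time stands still between calls to the robot, and variables do not carry over. Pictures are saved under pics/ and viewed, about 12 in all and at most 16, crops included, and the job is handed in when it is done.

Besides the shell and the picture viewer there is one more tool, called after ">>>" as name(argument=value, ...) on one line, values as JSON. play_rows: Moves the arm, as the interface text tells. Its arguments: {"type":"object","properties":{"plan":{"type":"array"},"grip_force":{"type":"number"}},"required":["plan"]}

```bash
ls; mkdir -p pics; cat > h.py <<'E'
import numpy as np, cv2
from rig import sense, optics, ctrl
def cap(n,save=None):
    c=optics.capture(n)
    if save: cv2.imwrite('pics/'+save+'.png',c['img'])
    return c
def px(c,p):
    q=c['world_to_cam']@np.r_[p,1.]
    return np.array([c['cx']+c['fx']*q[0]/-q[2], c['cy']+c['fy']*-q[1]/-q[2]])
def at(c,u,v,z):
    T=c['world_to_cam'];R=T[:3,:3];o=-R.T@T[:3,3]
    d=R.T@np.array([(u-c['cx'])/c['fx'],-(v-c['cy'])/c['fy'],-1.])
    return o+d*(z-o[2])/d[2]
E
python3 - <<'E'
from h import *
for n in('scene','top'):
    c=cap(n,n+'0'); print(n,{k:v for k,v in c.items() if k!='img'})
print(sense())
E
```

```text
pics
scene {'fx': 580.7159752294258, 'fy': 580.7159752294258, 'cx': 324.78376576563596, 'cy': 230.4645220499682, 'world_to_cam': array([[-6.03535581e-01,  7.97251268e-01, -1.16283555e-02,
         3.30710358e+02],
       [-5.36295824e-01, -3.95108470e-01,  7.45839182e-01,
         1.99427621e+02],
       [ 5.90026772e-01,  4.56376723e-01,  6.66024546e-01,
        -1.61259818e+03],
       [ 0.00000000e+00,  0.00000000e+00,  0.00000000e+00,
         1.00000000e+00]])}
top {'fx': 621.1011719392687, 'fy': 621.1011719392687, 'cx': 324.29451999081596, 'cy': 248.50104686058296, 'world_to_cam': array([[-1.82878524e-02, -9.99830651e-01,  2.05509408e-03,
         2.33455928e+01],
       [ 9.98841788e-01, -1.81781967e-02,  4.45492476e-02,
        -5.27507573e+02],
       [-4.45043454e-02,  2.86742391e-03,  9.99005076e-01,
        -1.44716725e+03],
       [ 0.00000000e+00,  0.00000000e+00,  0.00000000e+00,
         1.00000000e+00]])}
{'time_s': 0.1, 'joints': array([-1.35141729e+00,  3.13371424e-01,  1.49834366e+00, -3.08729534e-06,
        1.33101477e+00, -2.23372736e-01]), 'dq': array([-0.00019404, -0.00210239, -0.00178752,  0.00029752,  0.00120744,
        0.0005497 ]), 'tau': array([ 2.59043416e-03, -4.12896609e+01, -2.60142893e+01, -1.60088075e-04,
        3.02698267e-03, -6.95124768e-06]), 'eef_pos': array([ 224.87485957, -474.1489598 ,  230.810452  ]), 'ee_rot': array([-5.68601979e-04,  9.75596028e-01,  2.19572466e-01, -3.63865010e-07]), 'force': array([-0.3401036 , -0.12583733,  0.44272907]), 'wrist_torque': array([-0.00939765, -0.03476953,  0.00669766]), 'grip_width': 0.997724610847286}
```

View pics/top0.png

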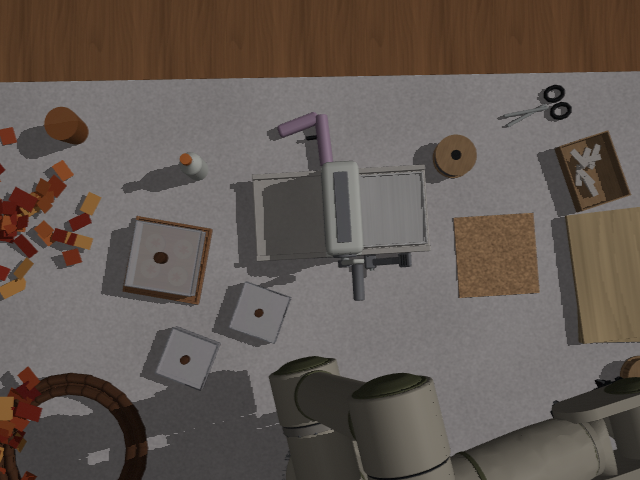

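View pics/scene0.png

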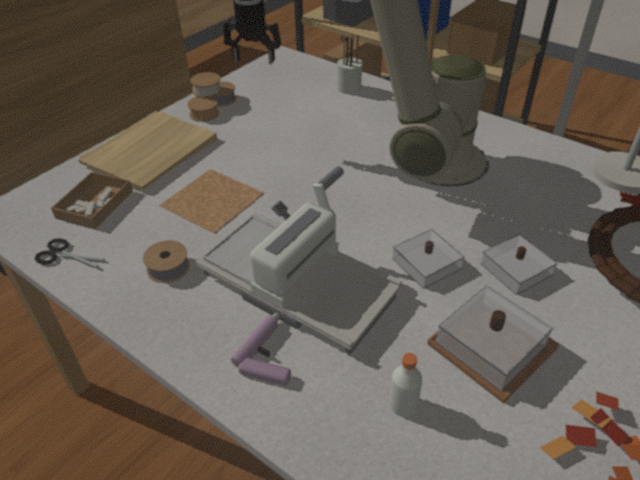

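```bash
python3 - <<'E'
from h import *
c=cap('top');i=c['img']
a=cv2.resize(i[155:305,245:435],None,fx=4,fy=4,interpolation=cv2.INTER_CUBIC)
cv2.imwrite('pics/press.png',a)
b=cv2.resize(i[205:315,105:225],None,fx=5,fy=5,interpolation=cv2.INTER_CUBIC)
b=cv2.convertScaleAbs(b,alpha=1.3)
cv2.imwrite('pics/tray.png',b)
hsv=cv2.cvtColor(i,cv2.COLOR_BGR2HSV)
m=cv2.inRange(hsv,(5,70,80),(25,255,255)); m[:205]=0;m[305:]=0;m[:,:445]=0;m[:,550:]=0
(cx,cy),s,an=cv2.minAreaRect(cv2.findNonZero(m));print('mat',cx,cy,s,an,at(c,cx,cy,3))
for k in cv2.boxPoints(((cx,cy),s,an)): print(at(c,*k,3))
E
```

```text
mat 495.9938049316406 254.9036407470703 (80.28469848632812, 80.60660552978516) 86.3086166381836 [ 505.70801534 -391.72634807    3.        ]
[ 596.33174264 -292.98949462    3.        ]
[ 605.21890628 -484.08406536    3.        ]
[ 415.54498551 -489.96125717    3.        ]
[ 406.82950856 -299.95547599    3.        ]
```

View pics/press.png

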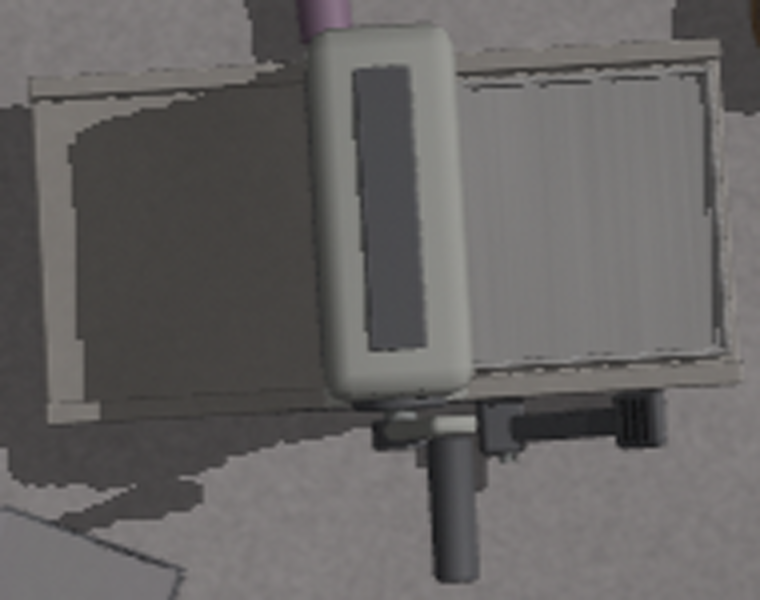

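View pics/tray.png

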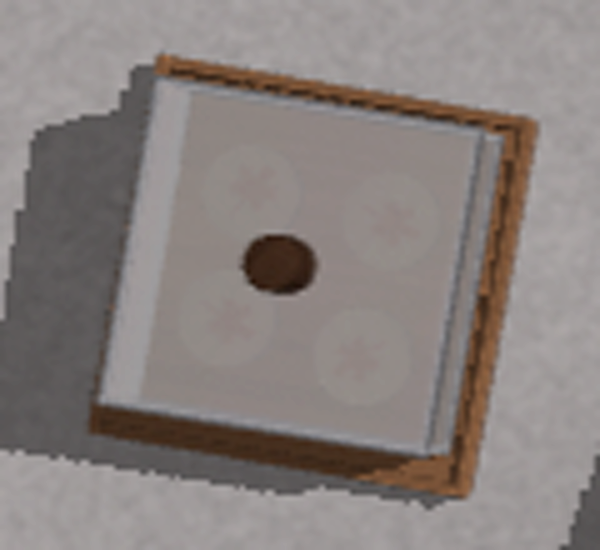

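```bash
python3 - <<'E'
from h import *
c=cap('top');np.set_printoptions(precision=1,suppress=True)
def P(l,z,s,o): return np.array([at(c,u/s+o[0],v/s+o[1],z)[:2] for u,v in l])
T=lambda l,z:P(l,z,5,(105-.4,205-.4)); Q=lambda l,z:P(l,z,4,(245-.4,155-.4))
def rect(p):
    # p order: far-left, far-right, near-right, near-left
    ydir=(p[0]-p[1])+(p[3]-p[2]); xdir=(p[0]-p[3])+(p[1]-p[2])
    return p.mean(0),np.degrees(np.arctan2(-ydir[0],ydir[1])),np.degrees(np.arctan2(xdir[1],xdir[0])),np.linalg.norm(p-np.roll(p,-1,0),axis=1)
print('tray',rect(T([(160,57),(538,120),(467,497),(92,432)],16)))
print('covertop',rect(T([(155,78),(503,132),(445,455),(98,405)],62)))
print('knob',T([(280,264)],98))
print('discs',T([(251,187),(390,220),(226,316),(362,355)],24))
print('tables',rect(Q([(30,78),(720,42),(740,383),(50,420)],50)))
print('tower',rect(Q([(310,30),(450,25),(472,395),(330,400)],158)))
print('crank',Q([(458,578),(452,430)],180+2))
print('lever',Q([(640,418)],79))
print('plate R lip',Q([(708,72),(724,355)],50))
print('spool',at(c,456,155.5,40),'glue',at(c,186,158,140))
E
```

```text
tray (array([507.9, 381. ]), np.float64(-10.679814210543134), np.float64(-10.889138951940863), array([180. , 179.1, 177.8, 178. ]))
covertop (array([510.6, 375.8]), np.float64(-9.549291513900613), np.float64(-10.43468156088659), array([160.1, 148.4, 158.6, 150.2]))
knob [[510.9 375.6]]
discs [[549.6 408.1]
 [533.1 343.6]
 [489.8 420.1]
 [470.5 357.1]]
tables (array([608.9, -25.8]), np.float64(2.002655309941589), np.float64(2.224326732015116), array([397.4, 196.6, 395. , 197. ]))
tower (array([607.5, -25.4]), np.float64(1.0038905366409012), np.float64(2.11464766908902), array([ 74.5, 197.2,  75. , 197.1]))
crank [[414.3 -55.8]
 [490.8 -54.3]]
lever [[ 497.8 -165.5]]
plate R lip [[ 696.8 -213.2]
 [ 533.7 -218.2]]
spool [ 737.  -295.6   40. ] glue [722.8 308.5 140. ]
```

>>> play_rows(plan=[[12,36,15,0,0,0,1],[13,38,5,0,0,0,1],[13,38,2,0,0,0,1],[13,38,0,0,0,0,1],[13,38,0,0,0,0,1]])

```text
time_s: 0.62
eef_pos: [287.3, -284.0, 250.4]
ee_rot: [-0.002, 0.977, 0.215, -0.0]
force: [1.5, 0.1, 0.7]
grip_width: 0.996
```

>>> play_rows(plan=[[13,38,0,0,0,0,1],[13,38,0,0,0,0,1],[13,38,0,0,0,0,1],[13,38,0,0,0,0,1],[13,38,0,0,0,0,1]])

```text
time_s: 1.03
eef_pos: [351.8, -85.7, 250.6]
ee_rot: [-0.002, 0.977, 0.213, 0.0]
force: [-0.0, -0.9, 0.1]
grip_width: 1.0
```

>>> play_rows(plan=[[13,38,0,0,0,0,1],[13,38,0,0,0,0,1],[13,38,0,0,0,0,1],[13,38,0,0,0,0,1],[13,38,0,0,0,0,1]])

```text
time_s: 1.45
eef_pos: [416.1, 112.8, 251.5]
ee_rot: [-0.001, 0.977, 0.213, 0.002]
force: [1.7, -1.4, -0.4]
grip_width: 1.001
```

>>> play_rows(plan=[[14,38,0,0,0,0,1],[14,38,0,0,0,0,1],[14,38,0,0,0,0,1],[14,38,0,0,0,0,1],[14,38,0,0,0,0,1]])

```text
time_s: 1.87
eef_pos: [484.4, 309.5, 251.0]
ee_rot: [-0.001, 0.977, 0.214, 0.002]
force: [1.3, -1.2, 0.4]
grip_width: 1.002
```

>>> play_rows(plan=[[13,38,0,0,0,0,0.3],[12,34,0,0,0,0,0.3],[0,0,-30,0,0,0,0.3],[0,0,-30,0,0,0,0.3],[0,0,0,0,0,0,0.3]])

```text
time_s: 2.28
eef_pos: [511.2, 393.7, 188.4]
ee_rot: [-0.002, 0.976, 0.218, 0.005]
force: [-0.1, -0.6, -0.8]
grip_width: 0.646
```

```bash
python3 - <<'E'
from h import *
s=sense();print(s['eef_pos'],s['grip_width'])
c=cap('wrist','w1');print(c['fx'],c['cx'],c['cy']);print(px(c,[511,376,98]))
for z in(98,):
  pass
E
```

```text
[511.16578975 393.73643298 188.42518463] 0.6457274716683399
419.59357255519865 313.86212849862875 242.15105205922274
[341.7772465  260.83669068]
```

View pics/w1.png

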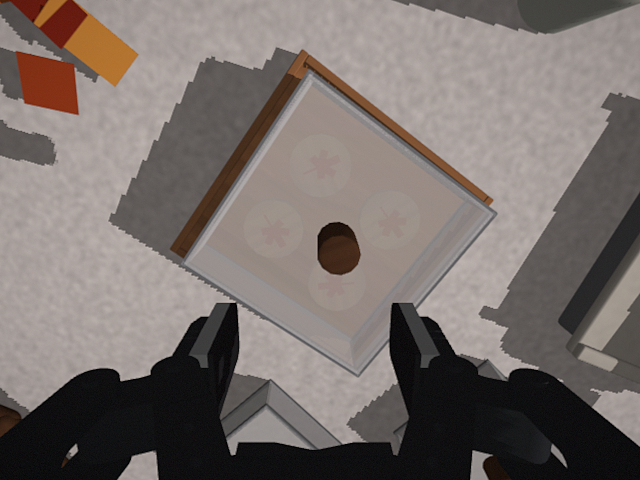

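```bash
python3 - <<'E'
from h import *
c=cap('wrist')
print(at(c,341,255,98), sense()['eef_pos'])
E
```

```text
[514.12088339 377.55166012  98.        ] [512.61075562 393.67710827 194.0085369 ]
```

>>> play_rows(plan=[[0,-9,-20,0,0,0,0.2],[0,-8,-20,0,0,0,0.2],[0,0,-20,0,0,0,0.2],[0,0,-10,0,0,0,0.2],[0,0,0,0,0,0,0.2]])

```text
time_s: 2.8
eef_pos: [516.5, 375.5, 134.4]
ee_rot: [-0.005, 0.976, 0.217, 0.017]
force: [0.1, 0.5, -0.0]
grip_width: 0.598
```

```bash
cat >> h.py <<'E'
from scipy.spatial.transform import Rotation as Ro
np.set_printoptions(precision=3,suppress=True)
def togo(x,y,z,psi):
    """shift (mm) and turn (rotvec) to vertical tool at x,y,z with jaws along psi deg (mod 180)"""
    s=sense();q=s['ee_rot'];R=Ro.from_quat([q[1],q[2],q[3],q[0]])
    best=None
    for k in(0,180):
        a=np.radians(psi+k)
        Y=np.array([np.cos(a),np.sin(a),0]);Z=np.array([0,0,-1.])
        T=Ro.from_matrix(np.c_[np.cross(Y,Z),Y,Z])
        v=(T*R.inv()).as_rotvec()
        if best is None or np.linalg.norm(v)<np.linalg.norm(best): best=v
    print('togo',np.round(np.array([x,y,z])-s['eef_pos'],1),best,'| F',np.round(s['force'],1),'g',round(s['grip_width']*85,1),'t',s['time_s'],'q',np.round(s['joints'],2))
E
python3 -c "
from h import *
togo(512.5,376.7,67,-64.6)"
```

```text
togo [ -4.    1.2 -67.4] [-0.016  0.03   0.007] | F [ 0.1  0.5 -0. ] g 50.8 t 2.8 q [0.44 0.62 1.28 0.   1.2  1.58]
```

>>> play_rows(plan=[[-4,1,-15,-0.016,0.03,0.007,0.2],[0,0,-20,0,0,0,0.2],[0,0,-20,0,0,0,0.2],[0,0,-8,0,0,0,0.2],[0,0,0,0,0,0,0.2]])

```text
time_s: 3.22
eef_pos: [517.1, 377.8, 81.0]
ee_rot: [-0.002, 0.976, 0.219, 0.007]
force: [0.3, 0.1, -0.6]
grip_width: 0.601
```

```bash
python3 -c "
from h import *
togo(512.5,376.7,67,-64.6)"
```

```text
togo [ -4.6  -1.1 -14. ] [-0.006  0.013  0.001] | F [ 0.3  0.1 -0.6] g 51.0 t 3.2167 q [ 0.45  0.7   1.31 -0.    1.12  1.58]
```

>>> play_rows(plan=[[-5,-1,-8,-0.006,0.013,0,0.2],[-2,0,-5,0,0,0,0.2],[0,0,0,0,0,0,0.2],[0,0,0,0,0,0,0.2]])

```text
time_s: 3.55
eef_pos: [511.3, 377.7, 72.1]
ee_rot: [-0.001, 0.976, 0.219, 0.003]
force: [0.4, 0.3, 0.6]
grip_width: 0.598
```

```bash
python3 -c "
from h import *
togo(512.5,376.7,67,-64.6)"
```

```text
togo [ 1.2 -1.  -5.1] [-0.003  0.005  0.001] | F [0.4 0.3 0.6] g 50.8 t 3.55 q [0.45 0.7  1.32 0.   1.11 1.58]
```

>>> play_rows(plan=[[1,-1,-3,0,0,0,-0.2],[0,0,0,0,0,0,-0.6],[0,0,0,0,0,0,-1],[0,0,0,0,0,0,-1],[0,0,0,0,0,0,-1]], grip_force=80)

```text
time_s: 3.97
eef_pos: [512.9, 377.0, 70.6]
ee_rot: [-0.001, 0.976, 0.219, 0.004]
force: [-0.0, -0.1, -0.9]
grip_width: 0.278
```

>>> play_rows(plan=[[0,0,0,0,0,0,-1],[0,0,0,0,0,0,-1],[0,0,12,0,0,0,-1],[0,0,20,0,0,0,-1],[0,0,20,0,0,0,-1]])

```text
time_s: 4.38
eef_pos: [510.5, 375.6, 120.2]
ee_rot: [0.0, 0.976, 0.219, -0.001]
force: [0.0, 0.4, -2.4]
grip_width: 0.28
```

>>> play_rows(plan=[[0,0,35,0,0,0,-1],[0,0,35,0,0,0,-1],[0,0,35,0,0,0,-1],[0,0,35,0,0,0,-1],[0,0,25,0,0,0,-1]])

```text
time_s: 4.8
eef_pos: [507.3, 373.9, 293.8]
ee_rot: [0.001, 0.976, 0.219, -0.004]
force: [-0.9, 0.3, -1.8]
grip_width: 0.28
```

>>> play_rows(plan=[[0,-15,5,0,0,0,-1],[0,-30,0,0,0,0.01,-1],[0,-38,0,0,0,0.015,-1],[0,-38,0,0,0,0.015,-1],[0,-38,0,0,0,0.015,-1]])

```text
time_s: 5.22
eef_pos: [505.5, 215.8, 310.2]
ee_rot: [-0.001, 0.968, 0.252, 0.004]
force: [0.6, 0.4, -0.7]
grip_width: 0.279
```

>>> play_rows(plan=[[0,-38,0,0,0,0.015,-1],[0,-38,0,0,0,0.015,-1],[0,-38,0,0,0,0.015,-1],[0,-38,0,0,0,0.015,-1],[0,-38,0,0,0,0.015,-1]])

```text
time_s: 5.63
eef_pos: [501.7, 17.3, 314.4]
ee_rot: [-0.001, 0.957, 0.291, 0.005]
force: [1.4, 0.5, -2.3]
grip_width: 0.281
```

```bash
python3 -c "
from h import *
togo(505.7,-391.7,300,-52.3)"
```

```text
togo [   4.  -409.   -14.4] [-0.005  0.01   0.068] | F [ 1.4  0.5 -2.3] g 23.9 t 5.6333 q [-0.2   0.21  1.42  0.01  1.51  0.78]
```

>>> play_rows(plan=[[0,-38,0,0,0,0.008,-1],[0,-38,0,0,0,0.008,-1],[0,-38,0,0,0,0.008,-1],[1,-38,0,0,0,0.008,-1],[1,-38,0,0,0,0.008,-1]])

```text
time_s: 6.05
eef_pos: [500.1, -181.7, 319.0]
ee_rot: [0.001, 0.95, 0.311, 0.007]
force: [0.2, 0.7, -2.5]
grip_width: 0.28
```

>>> play_rows(plan=[[1,-38,0,0,0,0.008,-1],[1,-38,0,0,0,0.008,-1],[0,-38,0,0,0,0.008,-1],[0,-34,0,0,0,0,-1],[0,-25,0,0,0,0,-1]])

```text
time_s: 6.47
eef_pos: [498.4, -365.1, 322.6]
ee_rot: [0.001, 0.947, 0.322, 0.007]
force: [0.1, 0.0, -2.6]
grip_width: 0.281
```

>>> play_rows(plan=[[0,-12,-10,0,0,0,-1],[0,-5,-30,0,0,0,-1],[0,0,-35,0,0,0,-1],[0,0,-35,0,0,0,-1],[0,0,-25,0,0,0,-1]])

```text
time_s: 6.88
eef_pos: [496.8, -388.3, 188.2]
ee_rot: [0.007, 0.948, 0.318, 0.009]
force: [-0.2, -0.2, -1.7]
grip_width: 0.276
```

```bash
python3 -c "
from h import *
togo(505.7,-391.7,62,-52.3)"
```

```text
togo [   8.9   -3.4 -126.2] [0.008 0.022 0.01 ] | F [-0.2 -0.2 -1.7] g 23.4 t 6.8833 q [-0.85  0.57  1.23  0.01  1.32  0.07]
```

>>> play_rows(plan=[[5,-2,-20,0.008,0.022,0.01,-1],[4,-1,-30,0,0,0,-1],[0,0,-25,0,0,0,-1],[0,0,-15,0,0,0,-1],[0,0,-5,0,0,0,-1]])

```text
time_s: 7.3
eef_pos: [504.0, -385.3, 83.7]
ee_rot: [-0.005, 0.946, 0.324, -0.002]
force: [0.2, -0.3, -1.6]
grip_width: 0.279
```

```bash
python3 -c "
from h import *
togo(505.7,-391.7,62,-52.3)"
```

```text
togo [  1.7  -6.4 -21.7] [-0.009 -0.008 -0.003] | F [ 0.2 -0.3 -1.6] g 23.7 t 7.3 q [-0.84  0.69  1.3   0.    1.16  0.07]
```

>>> play_rows(plan=[[2,-6,-5,-0.009,-0.008,-0.003,-1],[0,0,-6,0,0,0,-1],[0,0,-4,0,0,0,-1],[0,0,0,0,0,0,-1],[0,0,0,0,0,0,-1]])

```text
time_s: 7.72
eef_pos: [506.9, -391.2, 69.5]
ee_rot: [0.001, 0.946, 0.323, 0.001]
force: [0.7, -0.5, -1.7]
grip_width: 0.28
```

```bash
python3 -c "
from h import *
togo(505.7,-391.7,62,-52.3)"
```

```text
togo [-1.2 -0.5 -7.5] [ 0.002  0.002 -0.   ] | F [ 0.7 -0.5 -1.7] g 23.8 t 7.7167 q [-0.84  0.71  1.31  0.    1.12  0.07]
```

>>> play_rows(plan=[[-1,0,-4,0,0,0,-1],[0,0,-2,0,0,0,-1],[0,0,-2,0,0,0,-1],[0,0,-1,0,0,0,-1],[0,0,0,0,0,0,-1]])

```text
time_s: 8.13
eef_pos: [506.4, -392.1, 62.2]
ee_rot: [0.003, 0.946, 0.323, 0.002]
force: [0.5, 0.6, -1.1]
grip_width: 0.28
```

>>> play_rows(plan=[[0,0,-1,0,0,0,-1],[0,0,-1,0,0,0,-1],[0,0,0,0,0,0,-1]])

```text
time_s: 8.38
eef_pos: [506.4, -392.5, 61.9]
ee_rot: [0.004, 0.946, 0.323, 0.002]
force: [-0.3, 0.6, 0.8]
grip_width: 0.277
```

>>> play_rows(plan=[[0,0,0,0,0,0,-0.2],[0,0,0,0,0,0,0.2],[0,0,0,0,0,0,0.2],[0,0,10,0,0,0,0.2],[0,0,20,0,0,0,0.2]])

```text
time_s: 8.8
eef_pos: [505.7, -391.5, 89.7]
ee_rot: [0.002, 0.946, 0.323, 0.001]
force: [-0.9, 0.0, -0.2]
grip_width: 0.598
```

>>> play_rows(plan=[[0,0,35,0,0,0,0.5],[0,0,38,0,0,0,0.5],[0,0,38,0,0,0.1,0.5],[0,0,30,0,0,0.1,0.5],[0,20,20,0,0,0.1,0.5]])

```text
time_s: 9.22
eef_pos: [503.7, -371.8, 259.4]
ee_rot: [0.001, 0.886, 0.464, -0.001]
force: [0.1, 0.4, 0.4]
grip_width: 0.749
```

>>> play_rows(plan=[[0,35,0,0,0,0.1,0.5],[0,40,0,0,0,0.1,0.5],[0,40,0,0,0,0.1,0.5],[0,40,0,0,0,0.1,0.5],[0,40,0,0,0,0.1,0.5]])

```text
time_s: 9.63
eef_pos: [502.9, -174.9, 270.1]
ee_rot: [0.01, 0.737, 0.675, 0.003]
force: [0.4, 0.1, -0.0]
grip_width: 0.749
```

>>> play_rows(plan=[[0,40,0,0,0,0.1,0.5],[0,40,0,0,0,0.1,0.5],[0,40,0,0,0,0.1,0.5],[0,40,0,0,0,0.1,0.5],[0,40,0,0,0,0.1,0.5]])

```text
time_s: 10.05
eef_pos: [500.6, 33.7, 275.3]
ee_rot: [0.012, 0.537, 0.843, 0.007]
force: [1.2, 0.5, -0.3]
grip_width: 0.753
```

>>> play_rows(plan=[[0,40,0,0,0,0.1,0.5],[0,40,0,0,0,0.05,0.5],[0,40,0,0,0,0,0.5],[0,40,0,0,0,0,0.5],[0,30,0,0,0,0,0.5]])

```text
time_s: 10.47
eef_pos: [497.9, 233.3, 280.7]
ee_rot: [0.015, 0.466, 0.885, 0.011]
force: [0.6, -0.5, -0.2]
grip_width: 0.751
```

```bash
python3 - <<'E'
from h import *
togo(512,376,220,32.8)
c=cap('top');i=c['img']
b=cv2.resize(i[205:315,440:560],None,fx=5,fy=5,interpolation=cv2.INTER_CUBIC)
cv2.imwrite('pics/mat.png',b)
for p in([583.6-1.5*0,-314,3],): pass
R=np.radians(2.3);X=np.array([np.cos(R),np.sin(R)]);Y=np.array([-X[1],X[0]])
for h in(3,53): print(h,[np.round((px(c,[*(np.array([505.7,-391.7])+a*75*X+b*75*Y),h])-[440,205])*5) for a,b in((1,1),(1,-1),(-1,-1),(-1,1))])
E
```

```text
togo [ 14.1 142.7 -60.7] [-0.004  0.037 -0.03 ] | F [ 0.6 -0.5 -0.2] g 63.9 t 10.4667 q [ 0.23  0.32  1.36 -0.    1.42 -0.38]
3 [array([111., 101.]), array([427.,  82.]), array([450., 399.]), array([133., 418.])]
53 [array([135.,  92.]), array([462.,  73.]), array([486., 400.]), array([158., 420.])]
```

View pics/mat.png

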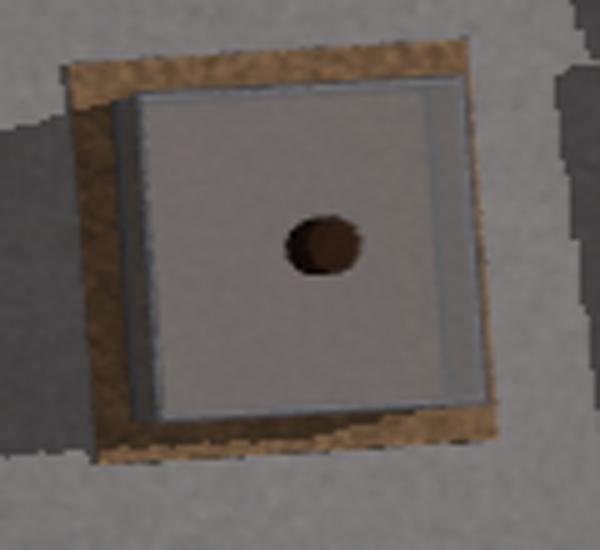

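>>> play_rows(plan=[[3,38,-15,0,0.037,-0.03,0.6],[3,38,-15,0,0,0,0.6],[3,34,-15,0,0,0,0.6],[3,20,-10,0,0,0,0.6],[2,5,-5,0,0,0,0.6]])

```text
time_s: 10.93
eef_pos: [510.4, 375.3, 225.8]
ee_rot: [0.001, 0.477, 0.879, 0.006]
force: [-0.6, -0.9, 0.5]
grip_width: 0.801
```

>>> play_rows(plan=[[0,0,0,0,0,0,0.6],[0,0,0,0,0,0,0.6]])

```text
time_s: 11.1
eef_pos: [510.0, 375.6, 225.3]
ee_rot: [0.001, 0.476, 0.879, 0.005]
force: [0.4, -0.2, -0.2]
grip_width: 0.797
```

```bash
python3 - <<'E'
from h import *
togo(512,376,220,32.8)
c=cap('wrist','w2')
np.save('w2.npy',{k:v for k,v in c.items() if k!='img'})
c2=cap('top')
cv2.imwrite('pics/t2.png',cv2.convertScaleAbs(cv2.resize(c2['img'][205:315,105:225],None,fx=5,fy=5,interpolation=cv2.INTER_CUBIC),alpha=1.3))
for p in((549.6,408.1),(533.1,343.6),(489.8,420.1),(470.5,357.1)): print(px(c,[*p,24]))
E
```

```text
togo [ 2.   0.4 -5.3] [-0.008  0.006 -0.006] | F [ 0.4 -0.2 -0.2] g 67.7 t 11.1 q [ 0.45  0.56  1.15  0.    1.42 -0.13]
[373.522 202.416]
[314.515 253.98 ]
[321.508 149.995]
[260.265 201.971]
```

View pics/w2.png

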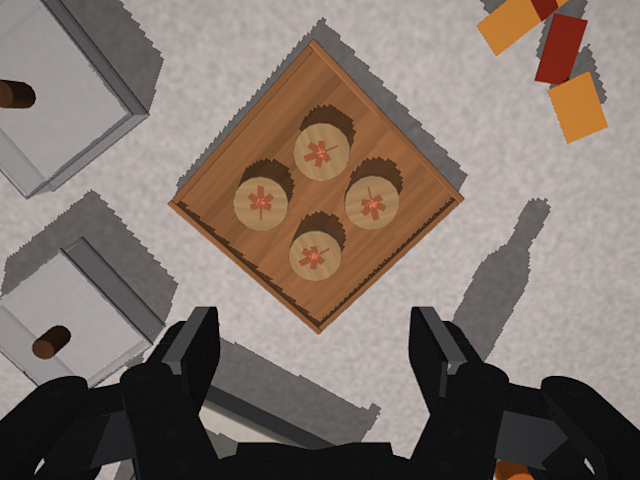

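```bash
cat >> h.py <<'E'
def discs(c,z,lo,hi):
    """disc centres at top height z inside world box lo..hi (xy)"""
    g=cv2.medianBlur(cv2.cvtColor(c['img'],cv2.COLOR_BGR2GRAY),5)
    m=(np.array(lo)+hi)/2; r=np.linalg.norm(px(c,[m[0]+23,m[1],z])-px(c,[*m,z]))
    o=cv2.HoughCircles(g,cv2.HOUGH_GRADIENT_ALT if 0 else cv2.HOUGH_GRADIENT,1,1.6*r,param1=100,param2=12,minRadius=int(r*.92),maxRadius=int(r*1.08)+1)
    out=[]
    for u,v,rr in ([] if o is None else o[0]):
        p=at(c,u,v,z)[:2]
        if np.all(p>lo) and np.all(p<hi): out.append((round(p[0],1),round(p[1],1),int(u),int(v)))
    return out
E
python3 - <<'E'
from h import *
c=np.load('w2.npy',allow_pickle=True).item();c['img']=cv2.imread('pics/w2.png')
print(discs(c,24,(420,290),(600,470)))
print(discs(cap('top'),24,(420,290),(600,470)))
E
```

```text
[(np.float64(489.8), np.float64(418.7), 320, 151), (np.float64(533.8), np.float64(342.4), 314, 255), (np.float64(548.9), np.float64(407.6), 372, 202), (np.float64(471.8), np.float64(355.4), 260, 204)]
[(np.float64(470.7), np.float64(355.9), 177, 275), (np.float64(533.3), np.float64(341.5), 183, 248), (np.float64(548.4), np.float64(406.5), 155, 242)]
```

>>> play_rows(plan=[[12,10,-25,0,0.006,-0.006,0.5],[14,12,-33,0,0,0,0.5],[8,8,-33,0,0,0,0.5],[1,2,-30,0,0,0,0.5],[0,0,-20,0,0,0,0.5]])

```text
time_s: 11.67
eef_pos: [551.7, 404.2, 92.4]
ee_rot: [0.005, 0.482, 0.876, 0.012]
force: [-0.3, -0.9, -0.2]
grip_width: 0.75
```

>>> play_rows(plan=[[0,0,0,0,0,0,0.5]])

```text
time_s: 11.75
eef_pos: [550.6, 402.5, 88.6]
ee_rot: [0.003, 0.483, 0.876, 0.01]
force: [0.1, -0.7, -0.2]
grip_width: 0.747
```

```bash
python3 -c "
from h import *
togo(549,407.5,14,32.8)"
```

```text
togo [ -1.6   5.  -74.6] [-0.014  0.014  0.01 ] | F [ 0.1 -0.7 -0.2] g 63.5 t 11.75 q [ 0.46  0.77  1.15  0.01  1.2  -0.11]
```

>>> play_rows(plan=[[-2,5,-15,-0.014,0.014,0.01,0.5],[0,0,-20,0,0,0,0.5],[0,0,-15,0,0,0,0.5],[-2,0,-5,0,0,0,0.5],[0,0,0,0,0,0,0.5]])

```text
time_s: 12.17
eef_pos: [550.7, 404.9, 41.1]
ee_rot: [0.003, 0.481, 0.877, 0.004]
force: [0.4, -0.6, 0.6]
grip_width: 0.747
```

```bash
python3 -c "
from h import *
togo(549,407.5,14,32.8)"
```

```text
togo [ -1.7   2.6 -27.1] [-0.004  0.009  0.004] | F [ 0.4 -0.6  0.6] g 63.5 t 12.1667 q [ 0.46  0.83  1.16 -0.    1.14 -0.1 ]
```

>>> play_rows(plan=[[-2,3,-10,-0.004,0.009,0.004,0.5],[-1,0,-12,0,0,0,0.5],[0,0,-7,0,0,0,0.5],[0,0,-2,0,0,0,0.5],[0,0,0,0,0,0,0.5]])

```text
time_s: 12.58
eef_pos: [549.6, 408.4, 13.0]
ee_rot: [0.002, 0.479, 0.878, 0.002]
force: [-0.4, 1.0, 0.6]
grip_width: 0.749
```

```bash
python3 -c "
from h import *
togo(549,407.5,14,32.8)"
```

```text
togo [-0.6 -0.9  1. ] [-0.002  0.005  0.001] | F [-0.4  1.   0.6] g 63.7 t 12.5833 q [ 0.47  0.87  1.17 -0.    1.09 -0.1 ]
```

>>> play_rows(plan=[[0,0,0,0,0,0,0],[0,0,0,0,0,0,-0.3],[0,0,0,0,0,0,-0.6],[0,0,0,0,0,0,-0.6],[0,0,0,0,0,0,-0.6]], grip_force=50)

```text
time_s: 13.0
eef_pos: [550.4, 408.8, 14.7]
ee_rot: [0.003, 0.479, 0.878, 0.003]
force: [0.5, 0.4, -0.2]
grip_width: 0.513
```

>>> play_rows(plan=[[0,0,0,0,0,0,-0.6],[0,0,10,0,0,0,-0.6],[0,0,25,0,0,0,-0.6],[0,0,35,0,0,0,-0.6],[0,0,38,0,0,0,-0.6]])

```text
time_s: 13.42
eef_pos: [546.1, 406.4, 118.5]
ee_rot: [-0.002, 0.479, 0.878, -0.004]
force: [0.8, 0.7, -0.0]
grip_width: 0.507
```

>>> play_rows(plan=[[0,0,38,0,0,0,-0.6],[0,-10,38,0,0,0,-0.6],[3,-25,35,0,0,-0.04,-0.6],[7,-35,15,0,0,-0.05,-0.6],[8,-38,0,0,0,-0.05,-0.6]])

```text
time_s: 13.83
eef_pos: [561.8, 303.2, 260.8]
ee_rot: [0.002, 0.537, 0.844, 0.003]
force: [1.5, -0.7, -0.8]
grip_width: 0.51
```

>>> play_rows(plan=[[8,-38,0,0,0,-0.05,-0.6],[8,-38,0,0,0,-0.05,-0.6],[8,-38,0,0,0,-0.05,-0.6],[8,-38,0,0,0,-0.05,-0.6],[8,-38,0,0,0,-0.05,-0.6]])

```text
time_s: 14.25
eef_pos: [601.3, 105.3, 269.0]
ee_rot: [0.006, 0.642, 0.767, 0.007]
force: [1.5, -0.2, -0.9]
grip_width: 0.516
```

>>> play_rows(plan=[[8,-38,0,0,0,-0.05,-0.6],[8,-38,0,0,0,-0.05,-0.6],[8,-38,0,0,0,-0.04,-0.6],[8,-38,0,0,0,0,-0.6],[8,-30,0,0,0,0,-0.6]])

```text
time_s: 14.67
eef_pos: [640.5, -87.4, 274.5]
ee_rot: [0.009, 0.698, 0.716, 0.007]
force: [1.1, 0.0, -0.2]
grip_width: 0.513
```

```bash
python3 - <<'E'
from h import *
togo(647.8,-114.1,50.5,2.1)
c=cap('wrist','w3')
np.save('w3.npy',{k:v for k,v in c.items() if k!='img'})
E
```

```text
togo [   7.3  -26.7 -224. ] [0.002 0.023 0.011] | F [ 1.1  0.  -0.2] g 43.6 t 14.6667 q [-0.32  0.56  1.02  0.01  1.54 -0.34]
```

View pics/w3.png

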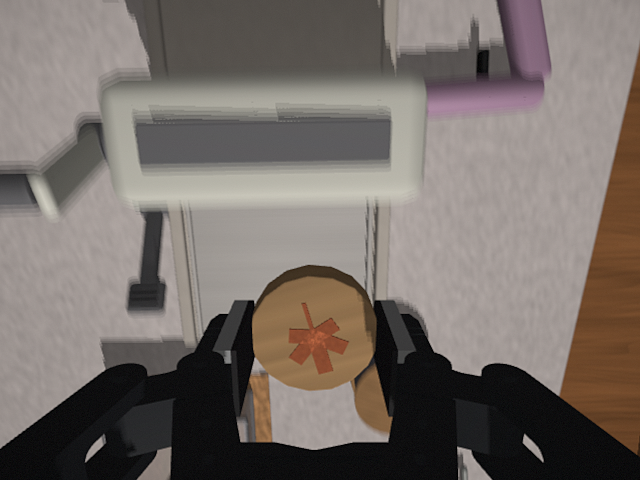

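```bash
python3 - <<'E'
from h import *
c=np.load('w3.npy',allow_pickle=True).item()
o=np.array([608.5,-25.5]);a=np.radians(2.1);M=np.array([[np.cos(a),np.sin(a)],[-np.sin(a),np.cos(a)]])
for u,v,z in((198,300,50),(186,300,50),(370,215,50),(379,215,50),(113,205,160),(415,198,160)): 
    p=at(c,u,v,z)[:2]; print(u,v,p,'local',M@(p-o))
togo(647.8,-114.1,50.5,2.1)
E
```

```text
198 300 [ 537.682 -184.22 ] local [ -76.586 -156.019]
186 300 [ 526.407 -184.398] local [ -87.861 -155.783]
370 215 [695.605 -98.473] local [ 84.373 -76.116]
379 215 [703.716 -98.305] local [ 92.484 -76.245]
113 205 [518.31  -70.057] local [-91.762 -41.222]
415 198 [704.745 -61.647] local [ 94.856 -39.65 ]
togo [   6.5  -21.4 -223.4] [0.004 0.023 0.015] | F [ 1.2 -4.9 -0.3] g 43.4 t 14.7167 q [-0.33  0.56  1.02  0.    1.54 -0.35]
```

>>> play_rows(plan=[[5,-15,-20,0,0.023,0.013,-0.6],[2,-9,-33,0,0,0,-0.6],[0,-3,-33,0,0,0,-0.6],[0,0,-30,0,0,0,-0.6],[0,0,-15,0,0,0,-0.6]])

```text
time_s: 15.13
eef_pos: [649.3, -126.2, 146.7]
ee_rot: [0.007, 0.697, 0.717, 0.001]
force: [0.5, -1.1, -1.2]
grip_width: 0.51
```

>>> play_rows(plan=[[0,0,-5,0,0,0,-0.6],[0,0,0,0,0,0,-0.6]])

```text
time_s: 15.3
eef_pos: [647.8, -125.9, 138.9]
ee_rot: [0.005, 0.697, 0.717, -0.0]
force: [-0.1, 0.7, 0.1]
grip_width: 0.511
```

```bash
python3 - <<'E'
from h import *
togo(647.8,-114.1,50.5,2.1)
E
```

```text
togo [ -0.   11.8 -88.4] [0.007 0.007 0.008] | F [-0.1  0.7  0.1] g 43.4 t 15.3 q [-0.37  0.68  1.17 -0.    1.28 -0.39]
```

>>> play_rows(plan=[[0,4,-20,0.007,0.007,0.008,-0.6],[0,4,-25,0,0,0,-0.6],[0,1,-20,0,0,0,-0.6],[0,0,-8,0,0,0,-0.6],[0,0,0,0,0,0,-0.6]])

```text
time_s: 15.72
eef_pos: [651.5, -117.0, 73.3]
ee_rot: [0.006, 0.694, 0.72, 0.003]
force: [-0.4, -0.4, -0.3]
grip_width: 0.511
```

```bash
python3 - <<'E'
from h import *
togo(647.8,-114.1,50.5,2.1)
E
```

```text
togo [ -3.7   2.9 -22.8] [ 0.004  0.013 -0.001] | F [-0.4 -0.4 -0.3] g 43.5 t 15.7167 q [-0.35  0.75  1.23  0.    1.15 -0.39]
```

>>> play_rows(plan=[[-4,1,-8,0.004,0.013,0,-0.6],[-1,0,-8,0,0,0,-0.6],[0,0,-4,0,0,0,-0.6],[0,0,-1,0,0,0,-0.6],[0,0,0,0,0,0,-0.6]])

```text
time_s: 16.13
eef_pos: [648.5, -116.9, 56.4]
ee_rot: [0.003, 0.694, 0.72, 0.001]
force: [-0.6, -0.2, 0.9]
grip_width: 0.509
```

```bash
python3 - <<'E'
from h import *
togo(647.8,-114.1,50.5,2.1)
E
```

```text
togo [-0.7  2.8 -5.9] [ 0.003  0.006 -0.001] | F [-0.6 -0.2  0.9] g 43.3 t 16.1333 q [-0.36  0.77  1.25 -0.    1.12 -0.39]
```

>>> play_rows(plan=[[0,0,-4,0,0,0,-0.6],[0,0,-2,0,0,0,-0.6],[0,0,-1,0,0,0,-0.6],[0,0,0,0,0,0,-0.6]])

```text
time_s: 16.47
eef_pos: [649.0, -117.2, 49.9]
ee_rot: [0.004, 0.694, 0.72, 0.001]
force: [-0.1, 0.3, -0.5]
grip_width: 0.51
```

>>> play_rows(plan=[[0,0,0,0,0,0,0.2],[0,0,0,0,0,0,0.4],[0,0,0,0,0,0,0.4],[0,0,10,0,0,0,0.4],[0,0,25,0,0,0,0.4]])

```text
time_s: 16.88
eef_pos: [646.9, -116.5, 81.8]
ee_rot: [0.0, 0.694, 0.72, -0.0]
force: [-0.8, 0.4, -1.3]
grip_width: 0.7
```

>>> play_rows(plan=[[0,0,38,0,0,0,0.4],[0,0,38,0,0,0,0.4],[0,0,38,0,0,0.04,0.5],[-8,20,30,0,0,0.04,0.5],[-10,36,0,0,0,0.05,0.5]])

```text
time_s: 17.3
eef_pos: [628.4, -64.4, 239.1]
ee_rot: [0.004, 0.647, 0.763, 0.0]
force: [0.5, -0.0, 1.1]
grip_width: 0.754
```

>>> play_rows(plan=[[-9,38,0,0,0,0.05,0.5],[-9,38,0,0,0,0.05,0.5],[-9,38,0,0,0,0.05,0.5],[-9,38,0,0,0,0.05,0.5],[-9,38,0,0,0,0.05,0.5]])

```text
time_s: 17.72
eef_pos: [580.7, 131.1, 248.2]
ee_rot: [0.009, 0.543, 0.839, 0.004]
force: [0.7, -0.1, -0.2]
grip_width: 0.748
```

>>> play_rows(plan=[[-9,38,0,0,0,0.05,0.5],[-9,38,0,0,0,0.05,0.5],[-9,38,0,0,0,0.05,0.5],[-9,38,-10,0,0,0,0.5],[-9,30,-25,0,0,0,0.5]])

```text
time_s: 18.13
eef_pos: [532.8, 323.4, 223.6]
ee_rot: [0.014, 0.474, 0.88, 0.011]
force: [0.6, 0.5, -0.3]
grip_width: 0.75
```

```bash
python3 - <<'E'
from h import *
togo(533.5,342.5,14,32.8)
print(discs(cap('wrist'),24,(420,290),(600,470)))
E
```

```text
togo [   0.7   19.1 -209.6] [-0.005  0.035 -0.011] | F [ 0.6  0.5 -0.3] g 63.8 t 18.1333 q [ 0.36  0.52  1.22 -0.01  1.37 -0.22]
[(np.float64(532.4), np.float64(345.8), 321, 182), (np.float64(487.2), np.float64(426.8), 331, 59), (np.float64(467.6), np.float64(363.0), 264, 118)]
```

>>> play_rows(plan=[[0,8,-25,-0.005,0.035,-0.011,0.5],[0,4,-35,0,0,0,0.5],[-1,0,-35,0,0,0,0.5],[-1,0,-30,0,0,0,0.5],[-1,0,-15,0,0,0,0.5]])

```text
time_s: 18.6
eef_pos: [524.0, 344.7, 78.2]
ee_rot: [-0.002, 0.474, 0.881, 0.001]
force: [-0.1, -0.3, -0.4]
grip_width: 0.748
```

>>> play_rows(plan=[[0,0,-3,0,0,0,0.5],[0,0,0,0,0,0,0.5]])

```text
time_s: 18.77
eef_pos: [522.4, 344.2, 72.7]
ee_rot: [-0.003, 0.474, 0.881, -0.001]
force: [-0.5, -0.0, 0.3]
grip_width: 0.749
```

```bash
python3 - <<'E'
from h import *
togo(533.5,342.5,14,32.8)
E
```

```text
togo [ 11.1  -1.7 -58.7] [-0.001 -0.007 -0.011] | F [-0.5 -0.   0.3] g 63.7 t 18.7667 q [ 0.39  0.69  1.35  0.    1.11 -0.19]
```

>>> play_rows(plan=[[8,-2,-15,0,-0.007,-0.011,0.5],[3,0,-18,0,0,0,0.5],[0,0,-12,0,0,0,0.5],[0,0,-3,0,0,0,0.5],[0,0,0,0,0,0,0.5]])

```text
time_s: 19.18
eef_pos: [537.7, 343.3, 31.6]
ee_rot: [0.004, 0.479, 0.878, 0.005]
force: [0.7, 0.0, -0.5]
grip_width: 0.748
```

```bash
python3 - <<'E'
from h import *
togo(533.5,342.5,14,32.8)
E
```

```text
togo [ -4.2  -0.8 -17.6] [-0.005  0.011  0.001] | F [ 0.7  0.  -0.5] g 63.5 t 19.1833 q [ 0.38  0.75  1.35  0.    1.03 -0.19]
```

>>> play_rows(plan=[[-4,-1,-8,-0.005,0.011,0.001,0.5],[-1,0,-7,0,0,0,0.5],[0,0,-2,0,0,0,0.5],[0,0,0,0,0,0,0.5],[0,0,0,0,0,0,0.5]])

```text
time_s: 19.6
eef_pos: [533.2, 343.0, 16.7]
ee_rot: [0.001, 0.478, 0.878, 0.001]
force: [0.1, 0.5, -0.0]
grip_width: 0.747
```

>>> play_rows(plan=[[0,0,0,0,0,0,0],[0,0,0,0,0,0,-0.3],[0,0,0,0,0,0,-0.6],[0,0,0,0,0,0,-0.6],[0,0,0,0,0,0,-0.6]])

```text
time_s: 20.02
eef_pos: [533.8, 343.3, 18.3]
ee_rot: [0.002, 0.478, 0.878, 0.002]
force: [0.0, -0.6, -0.5]
grip_width: 0.502
```

>>> play_rows(plan=[[0,0,0,0,0,0,0.2],[0,0,-3,0,0,0,0.2],[0,0,-3,0,0,0,0.2],[0,0,0,0,0,0,0],[0,0,0,0,0,0,-0.3]])

```text
time_s: 20.43
eef_pos: [534.1, 343.4, 12.2]
ee_rot: [0.002, 0.478, 0.878, 0.003]
force: [-0.1, -1.1, 4.1]
grip_width: 0.509
```

>>> play_rows(plan=[[0,0,0,0,0,0,-0.6],[0,0,0,0,0,0,-0.6],[0,0,0,0,0,0,-0.6]])

```text
time_s: 20.68
eef_pos: [534.1, 343.4, 12.2]
ee_rot: [0.002, 0.478, 0.878, 0.003]
force: [-0.5, -0.2, 1.9]
grip_width: 0.514
```

>>> play_rows(plan=[[0,0,10,0,0,0,-0.6],[0,0,25,0,0,0,-0.6],[0,0,35,0,0,0,-0.6],[0,0,38,0,0,0,-0.6],[0,0,38,0,0,0,-0.6]])

```text
time_s: 21.1
eef_pos: [528.7, 341.0, 155.7]
ee_rot: [-0.004, 0.478, 0.878, -0.005]
force: [0.2, 0.1, -0.3]
grip_width: 0.512
```

>>> play_rows(plan=[[0,0,38,0,0,0,-0.6],[3,-15,35,0,0,0,-0.6],[7,-30,15,0,0,-0.04,-0.6],[9,-38,0,0,0,-0.05,-0.6],[9,-38,0,0,0,-0.05,-0.6]])

```text
time_s: 21.52
eef_pos: [555.5, 223.0, 261.6]
ee_rot: [0.002, 0.536, 0.844, 0.003]
force: [0.1, -0.2, -1.5]
grip_width: 0.507
```

>>> play_rows(plan=[[9,-38,0,0,0,-0.05,-0.6],[9,-38,0,0,0,-0.05,-0.6],[9,-38,0,0,0,-0.05,-0.6],[9,-38,0,0,0,-0.05,-0.6],[9,-38,0,0,0,-0.05,-0.6]])

```text
time_s: 21.93
eef_pos: [600.1, 24.4, 267.1]
ee_rot: [0.005, 0.641, 0.768, 0.004]
force: [1.8, 1.3, 0.1]
grip_width: 0.51
```

>>> play_rows(plan=[[9,-38,0,0,0,-0.05,-0.6],[9,-38,0,0,0,-0.05,-0.6],[9,-38,0,0,0,-0.05,-0.6],[9,-38,0,0,0,-0.04,-0.6],[9,-30,-10,0,0,0,-0.6]])

```text
time_s: 22.35
eef_pos: [644.8, -168.7, 262.8]
ee_rot: [0.008, 0.716, 0.698, 0.005]
force: [0.9, 0.6, 0.0]
grip_width: 0.511
```

```bash
python3 - <<'E'
from h import *
togo(649.7,-168,48.2,2.1)
E
```

```text
togo [   4.9    0.7 -214.6] [0.004 0.018 0.061] | F [0.9 0.6 0. ] g 43.5 t 22.35 q [-0.43  0.62  0.96  0.    1.55 -0.41]
```

>>> play_rows(plan=[[3,5,-25,0,0.018,0.03,-0.6],[2,3,-35,0,0,0.03,-0.6],[0,0,-35,0,0,0,-0.6],[0,0,-30,0,0,0,-0.6],[0,0,-15,0,0,0,-0.6]])

```text
time_s: 22.77
eef_pos: [649.9, -170.3, 121.5]
ee_rot: [0.005, 0.697, 0.717, -0.001]
force: [-0.1, 0.3, -0.6]
grip_width: 0.512
```

>>> play_rows(plan=[[0,0,-3,0,0,0,-0.6],[0,0,0,0,0,0,-0.6]])

```text
time_s: 22.93
eef_pos: [648.2, -169.7, 115.2]
ee_rot: [0.002, 0.698, 0.717, -0.002]
force: [0.1, 0.6, -0.3]
grip_width: 0.511
```

```bash
python3 - <<'E'
from h import *
togo(649.7,-168,48.2,2.1)
E
```

```text
togo [  1.5   1.7 -67. ] [0.006 0.001 0.01 ] | F [ 0.1  0.6 -0.3] g 43.5 t 22.9333 q [-0.43  0.73  1.15 -0.01  1.26 -0.45]
```

>>> play_rows(plan=[[0,2,-20,0.006,0,0.01,-0.6],[0,0,-20,0,0,0,-0.6],[0,0,-12,0,0,0,-0.6],[0,0,-3,0,0,0,-0.6],[0,0,0,0,0,0,-0.6]])

```text
time_s: 23.35
eef_pos: [651.4, -168.8, 67.0]
ee_rot: [0.006, 0.694, 0.72, 0.002]
force: [-0.2, 0.4, 0.2]
grip_width: 0.512
```

```bash
python3 - <<'E'
from h import *
togo(649.7,-168,48.2,2.1)
E
```

```text
togo [ -1.7   0.8 -18.8] [ 0.005  0.011 -0.001] | F [-0.2  0.4  0.2] g 43.5 t 23.35 q [-0.43  0.78  1.19  0.    1.16 -0.47]
```

>>> play_rows(plan=[[-2,1,-8,0.005,0.011,0,-0.6],[0,0,-6,0,0,0,-0.6],[0,0,-3,0,0,0,-0.6],[0,0,-1,0,0,0,-0.6],[0,0,0,0,0,0,-0.6]])

```text
time_s: 23.77
eef_pos: [651.0, -168.4, 51.7]
ee_rot: [0.002, 0.694, 0.72, 0.001]
force: [0.2, -0.2, -0.5]
grip_width: 0.513
```

>>> play_rows(plan=[[0,0,-1,0,0,0,-0.6],[0,0,-1,0,0,0,-0.6],[0,0,0,0,0,0,-0.6]])

```text
time_s: 24.02
eef_pos: [651.3, -168.5, 50.2]
ee_rot: [0.003, 0.694, 0.72, 0.001]
force: [0.0, -0.3, -1.1]
grip_width: 0.512
```

Lower the last millimetres, release, go for D (next).

>>> play_rows(plan=[[0,0,-2,0,0,0,-0.6],[0,0,-1,0,0,0,-0.6],[0,0,0,0,0,0,0.2],[0,0,0,0,0,0,0.4],[0,0,0,0,0,0,0.4]])

```text
time_s: 24.43
eef_pos: [651.7, -168.7, 48.5]
ee_rot: [0.004, 0.694, 0.72, 0.001]
force: [-0.9, 0.0, -0.1]
grip_width: 0.701
```

>>> play_rows(plan=[[0,0,12,0,0,0,0.4],[0,0,30,0,0,0,0.4],[0,0,38,0,0,0,0.4],[0,0,38,0,0,0,0.4],[0,0,38,0,0,0.04,0.5]])

```text
time_s: 24.85
eef_pos: [646.7, -166.7, 203.0]
ee_rot: [-0.005, 0.679, 0.734, -0.002]
force: [-0.3, 0.1, 0.4]
grip_width: 0.75
```

>>> play_rows(plan=[[-10,30,30,0,0,0.05,0.5],[-12,38,0,0,0,0.05,0.5],[-12,38,0,0,0,0.05,0.5],[-12,38,0,0,0,0.05,0.5],[-12,38,0,0,0,0.05,0.5]])

```text
time_s: 25.27
eef_pos: [589.7, 10.5, 246.8]
ee_rot: [0.006, 0.582, 0.813, 0.002]
force: [0.6, 0.5, 0.5]
grip_width: 0.754
```

>>> play_rows(plan=[[-12,38,0,0,0,0.05,0.5],[-12,38,0,0,0,0.05,0.5],[-12,38,0,0,0,0.05,0.5],[-12,38,0,0,0,0.05,0.5],[-12,38,0,0,0,0.05,0.5]])

```text
time_s: 25.68
eef_pos: [524.8, 208.5, 253.0]
ee_rot: [0.009, 0.471, 0.882, 0.005]
force: [1.4, -0.3, 0.8]
grip_width: 0.752
```

>>> play_rows(plan=[[-12,38,0,0,0,0,0.5],[-12,38,0,0,0,0,0.5],[-12,36,-5,0,0,0,0.5],[-10,25,-25,0,0,0,0.5],[0,5,-30,0,0,0,0.5]])

```text
time_s: 26.1
eef_pos: [474.1, 363.4, 203.3]
ee_rot: [0.014, 0.467, 0.884, 0.013]
force: [0.8, 0.0, 0.5]
grip_width: 0.751
```

>>> play_rows(plan=[[0,0,-15,0,0,0,0.5],[0,0,0,0,0,0,0.5]])

```text
time_s: 26.27
eef_pos: [470.8, 365.4, 184.3]
ee_rot: [0.012, 0.465, 0.885, 0.011]
force: [-0.4, 0.1, 0.1]
grip_width: 0.747
```

```bash
python3 - <<'E'
from h import *
togo(471.5,356,14,32.8)
c=cap('wrist','w4')
print(discs(c,24,(420,290),(600,470)))
print(discs(cap('top'),60,(540,-230),(690,-60)))
E
```

```text
togo [   0.7   -9.4 -170.3] [-0.007  0.031 -0.031] | F [-0.4  0.1  0.1] g 63.5 t 26.2667 q [ 0.47  0.49  1.37 -0.01  1.25 -0.13]
[(np.float64(489.3), np.float64(419.0), 371, 171), (np.float64(471.6), np.float64(356.7), 302, 227)]
[(np.float64(650.2), np.float64(-169.1), 403, 192)]
```

>>> play_rows(plan=[[0,-5,-25,-0.007,0.031,-0.031,0.5],[0,-5,-33,0,0,0,0.5],[0,0,-33,0,0,0,0.5],[0,0,-25,0,0,0,0.5],[0,0,-10,0,0,0,0.5]])

```text
time_s: 26.78
eef_pos: [479.4, 354.6, 70.8]
ee_rot: [0.008, 0.482, 0.876, 0.011]
force: [-0.1, 0.4, 0.5]
grip_width: 0.752
```

>>> play_rows(plan=[[0,0,0,0,0,0,0.5]])

```text
time_s: 26.87
eef_pos: [479.7, 354.0, 70.5]
ee_rot: [0.008, 0.482, 0.876, 0.01]
force: [-0.4, 0.5, 1.0]
grip_width: 0.753
```

```bash
python3 - <<'E'
from h import *
togo(471.5,356.3,14,32.8)
E
```

```text
togo [ -8.2   2.3 -56.5] [-0.011  0.023  0.008] | F [-0.4  0.5  1. ] g 64.0 t 26.8667 q [ 0.44  0.62  1.48 -0.    1.02 -0.12]
```

>>> play_rows(plan=[[-8,2,-15,-0.011,0.023,0.008,0.5],[-2,0,-15,0,0,0,0.5],[-1,0,-8,0,0,0,0.5],[0,0,-2,0,0,0,0.5],[0,0,0,0,0,0,0.5]])

```text
time_s: 27.28
eef_pos: [471.5, 357.7, 35.2]
ee_rot: [0.002, 0.479, 0.878, 0.003]
force: [0.6, -0.0, 0.3]
grip_width: 0.753
```

```bash
python3 - <<'E'
from h import *
togo(471.5,356.3,14,32.8)
E
```

```text
togo [  0.   -1.4 -21.2] [-0.003  0.006 -0.   ] | F [ 0.6 -0.   0.3] g 64.0 t 27.2833 q [ 0.45  0.67  1.5  -0.    0.97 -0.12]
```

>>> play_rows(plan=[[-1,-1,-8,0,0.006,0,0.5],[-1,0,-9,0,0,0,0.5],[0,0,-5,0,0,0,0.5],[0,0,-1,0,0,0,0.5],[0,0,0,0,0,0,0]])

```text
time_s: 27.7
eef_pos: [470.4, 357.2, 12.3]
ee_rot: [0.0, 0.478, 0.878, 0.002]
force: [0.1, -0.1, -0.2]
grip_width: 0.626
```

>>> play_rows(plan=[[0,0,0,0,0,0,-0.3],[0,0,0,0,0,0,-0.6],[0,0,0,0,0,0,-0.6],[0,0,0,0,0,0,-0.6]])

```text
time_s: 28.03
eef_pos: [470.9, 357.5, 13.3]
ee_rot: [0.001, 0.479, 0.878, 0.003]
force: [0.2, -0.3, -0.9]
grip_width: 0.511
```

>>> play_rows(plan=[[0,0,10,0,0,0,-0.6],[0,0,25,0,0,0,-0.6],[0,0,35,0,0,0,-0.6],[0,0,38,0,0,0,-0.6],[0,0,38,0,0,0,-0.6]])

```text
time_s: 28.45
eef_pos: [466.1, 354.9, 159.0]
ee_rot: [-0.004, 0.479, 0.878, -0.004]
force: [1.6, -0.3, -0.3]
grip_width: 0.509
```

>>> play_rows(plan=[[0,0,38,0,0,0,-0.6],[3,-15,35,0,0,0,-0.6],[7,-30,15,0,0,-0.03,-0.6],[8,-39,0,0,0,-0.045,-0.6],[8,-39,0,0,0,-0.045,-0.6]])

```text
time_s: 28.87
eef_pos: [491.1, 234.2, 265.6]
ee_rot: [0.002, 0.527, 0.85, 0.005]
force: [0.8, 0.3, -1.0]
grip_width: 0.511
```

>>> play_rows(plan=[[8,-39,0,0,0,-0.045,-0.6],[8,-39,0,0,0,-0.045,-0.6],[8,-39,0,0,0,-0.045,-0.6],[8,-39,0,0,0,-0.045,-0.6],[8,-39,0,0,0,-0.045,-0.6]])

```text
time_s: 29.28
eef_pos: [530.1, 30.5, 272.1]
ee_rot: [0.006, 0.623, 0.782, 0.007]
force: [0.7, -0.3, -0.5]
grip_width: 0.51
```

>>> play_rows(plan=[[8,-39,0,0,0,-0.045,-0.6],[8,-39,0,0,0,-0.045,-0.6],[8,-39,0,0,0,-0.045,-0.6],[8,-38,0,0,0,-0.04,-0.6],[8,-25,-10,0,0,0,-0.6]])

```text
time_s: 29.7
eef_pos: [569.3, -161.1, 268.8]
ee_rot: [0.011, 0.694, 0.72, 0.007]
force: [1.0, -0.4, -0.4]
grip_width: 0.512
```

```bash
python3 - <<'E'
from h import *
togo(578,-170,49.5,2.1)
E
```

```text
togo [   8.7   -8.9 -219.3] [0.004 0.025 0.   ] | F [ 1.  -0.4 -0.4] g 43.5 t 29.7 q [-0.48  0.43  1.24  0.01  1.45 -0.51]
```

>>> play_rows(plan=[[3,-5,-25,0.004,0.025,0,-0.6],[3,0,-35,0,0,0,-0.6],[0,0,-35,0,0,0,-0.6],[0,0,-30,0,0,0,-0.6],[0,0,-15,0,0,0,-0.6]])

```text
time_s: 30.12
eef_pos: [575.8, -174.7, 129.3]
ee_rot: [0.005, 0.698, 0.716, 0.001]
force: [0.2, -0.1, 0.5]
grip_width: 0.51
```

>>> play_rows(plan=[[0,0,-3,0,0,0,-0.6],[0,0,0,0,0,0,-0.6]])

```text
time_s: 30.28
eef_pos: [574.3, -174.2, 124.0]
ee_rot: [0.002, 0.698, 0.716, 0.0]
force: [-0.9, 1.0, 0.6]
grip_width: 0.511
```

```bash
python3 - <<'E'
from h import *
togo(578,-170,49.5,2.1)
E
```

```text
togo [  3.7   4.2 -74.5] [0.003 0.004 0.01 ] | F [-0.9  1.   0.6] g 43.4 t 30.2833 q [-0.49  0.57  1.4  -0.    1.16 -0.51]
```

>>> play_rows(plan=[[2,4,-20,0.003,0,0.01,-0.6],[0,0,-24,0,0,0,-0.6],[0,0,-14,0,0,0,-0.6],[0,0,-3,0,0,0,-0.6],[0,0,0,0,0,0,-0.6]])

```text
time_s: 30.7
eef_pos: [580.1, -171.5, 70.6]
ee_rot: [0.008, 0.694, 0.72, 0.003]
force: [0.4, -0.6, -0.5]
grip_width: 0.509
```

```bash
python3 - <<'E'
from h import *
togo(578,-170,49.5,2.1)
E
```

```text
togo [ -2.1   1.5 -21.1] [ 0.007  0.016 -0.001] | F [ 0.4 -0.6 -0.5] g 43.3 t 30.7 q [-0.48  0.64  1.44  0.    1.04 -0.52]
```

>>> play_rows(plan=[[-2,1,-8,0.007,0.016,0,-0.6],[0,0,-7,0,0,0,-0.6],[0,0,-4,0,0,0,-0.6],[0,0,-2,0,0,0,-0.6],[0,0,0,0,0,0,-0.6]])

```text
time_s: 31.12
eef_pos: [580.3, -171.5, 53.2]
ee_rot: [0.003, 0.694, 0.72, 0.001]
force: [-0.1, 1.0, 0.6]
grip_width: 0.515
```

>>> play_rows(plan=[[0,0,-1,0,0,0,-0.6],[0,0,0,0,0,0,-0.6]])

```text
time_s: 31.28
eef_pos: [580.4, -171.6, 52.4]
ee_rot: [0.003, 0.694, 0.72, 0.001]
force: [0.2, -0.1, -0.7]
grip_width: 0.515
```

>>> play_rows(plan=[[-1,1,-3,0,0,0,-0.6],[0,0,-1,0,0,0,-0.6],[0,0,0,0,0,0,0.2],[0,0,0,0,0,0,0.4],[0,0,0,0,0,0,0.4]])

```text
time_s: 31.7
eef_pos: [579.6, -170.7, 48.8]
ee_rot: [0.004, 0.694, 0.72, 0.001]
force: [-0.2, 0.1, -0.5]
grip_width: 0.698
```

>>> play_rows(plan=[[0,0,12,0,0,0,0.4],[0,0,30,0,0,0,0.4],[0,0,38,0,0,0,0.4],[0,0,38,0,0,0,0.4],[0,0,38,0,0,0.04,0.5]])

```text
time_s: 32.12
eef_pos: [574.8, -168.4, 205.2]
ee_rot: [-0.004, 0.679, 0.734, -0.001]
force: [0.8, -0.0, -0.6]
grip_width: 0.748
```

>>> play_rows(plan=[[-4,30,30,0,0,0.05,0.5],[-6,39,0,0,0,0.05,0.5],[-6,39,0,0,0,0.05,0.5],[-6,39,0,0,0,0.05,0.5],[-6,39,0,0,0,0.05,0.5]])

```text
time_s: 32.53
eef_pos: [548.0, 14.0, 250.3]
ee_rot: [0.007, 0.582, 0.813, 0.002]
force: [0.8, 0.5, -0.3]
grip_width: 0.747
```

>>> play_rows(plan=[[-6,39,0,0,0,0.05,0.5],[-6,39,0,0,0,0.05,0.5],[-6,39,0,0,0,0.05,0.5],[-6,39,0,0,0,0.05,0.5],[-6,39,0,0,0,0.05,0.5]])

```text
time_s: 32.95
eef_pos: [514.1, 218.2, 257.1]
ee_rot: [0.01, 0.471, 0.882, 0.006]
force: [0.9, -0.7, -0.0]
grip_width: 0.746
```

>>> play_rows(plan=[[-6,39,0,0,0,0,0.5],[-6,39,0,0,0,0,0.5],[-6,39,0,0,0,0,0.5],[-6,36,-5,0,0,0,0.5],[-4,25,-25,0,0,0,0.5]])

```text
time_s: 33.37
eef_pos: [482.5, 408.2, 237.6]
ee_rot: [0.014, 0.468, 0.883, 0.012]
force: [0.7, 0.8, 1.1]
grip_width: 0.751
```

>>> play_rows(plan=[[0,5,-25,0,0.02,0,0.5],[0,0,-10,0,0,0,0.5],[0,0,0,0,0,0,0.5]])

```text
time_s: 33.62
eef_pos: [478.6, 418.4, 199.8]
ee_rot: [0.004, 0.465, 0.885, 0.006]
force: [-0.2, -1.0, -1.3]
grip_width: 0.746
```

```bash
python3 - <<'E'
from h import *
togo(489.5,419,14,32.8)
c=cap('wrist','w5')
print(discs(c,24,(420,290),(600,470)))
print(discs(cap('top'),60,(540,-230),(690,-60)))
E
```

```text
togo [  10.9    0.6 -185.8] [-0.007  0.014 -0.03 ] | F [-0.2 -1.  -1.3] g 63.4 t 33.6167 q [ 0.53  0.57  1.19 -0.    1.36 -0.07]
[(np.float64(489.5), np.float64(419.3), 323, 221)]
[(np.float64(648.0), np.float64(-169.1), 403, 193), (np.float64(577.0), np.float64(-171.9), 405, 224), (np.float64(646.6), np.float64(-118.8), 381, 194)]
```

>>> play_rows(plan=[[6,0,-25,-0.007,0.014,-0.03,0.5],[3,0,-35,0,0,0,0.5],[0,0,-36,0,0,0,0.5],[0,0,-25,0,0,0,0.5],[0,0,-10,0,0,0,0.5]])

```text
time_s: 34.13
eef_pos: [495.8, 415.3, 81.5]
ee_rot: [0.008, 0.483, 0.876, 0.011]
force: [0.1, 0.0, -0.1]
grip_width: 0.749
```

>>> play_rows(plan=[[0,0,0,0,0,0,0.5]])

```text
time_s: 34.22
eef_pos: [496.0, 414.2, 81.0]
ee_rot: [0.007, 0.483, 0.875, 0.01]
force: [0.0, 0.4, -0.2]
grip_width: 0.748
```

```bash
python3 - <<'E'
from h import *
togo(489.5,419,14,32.8)
E
```

```text
togo [ -6.5   4.8 -67. ] [-0.011  0.023  0.01 ] | F [ 0.   0.4 -0.2] g 63.6 t 34.2167 q [ 0.52  0.7   1.29 -0.    1.12 -0.05]
```

>>> play_rows(plan=[[-6,5,-18,-0.011,0.023,0.01,0.5],[-2,0,-20,0,0,0,0.5],[-1,0,-10,0,0,0,0.5],[0,0,-2,0,0,0,0.5],[0,0,0,0,0,0,0.5]])

```text
time_s: 34.63
eef_pos: [493.0, 419.9, 41.5]
ee_rot: [0.004, 0.48, 0.877, 0.007]
force: [-0.1, 0.0, 0.4]
grip_width: 0.751
```

```bash
python3 - <<'E'
from h import *
togo(489.5,419,14,32.8)
E
```

```text
togo [ -3.5  -0.9 -27.5] [-0.008  0.014  0.003] | F [-0.1  0.   0.4] g 63.8 t 34.6333 q [ 0.52  0.76  1.31 -0.    1.06 -0.04]
```

>>> play_rows(plan=[[-4,-1,-11,-0.008,0.014,0,0.5],[-1,0,-11,0,0,0,0.5],[0,0,-6,0,0,0,0.5],[0,0,-1,0,0,0,0.5],[0,0,0,0,0,0,0]])

```text
time_s: 35.05
eef_pos: [489.7, 419.4, 14.3]
ee_rot: [0.001, 0.48, 0.877, 0.002]
force: [0.9, -0.1, 0.1]
grip_width: 0.626
```

>>> play_rows(plan=[[0,0,0,0,0,0,-0.3],[0,0,0,0,0,0,-0.6],[0,0,0,0,0,0,-0.6],[0,0,0,0,0,0,-0.6]])

```text
time_s: 35.38
eef_pos: [490.2, 419.7, 15.4]
ee_rot: [0.002, 0.48, 0.877, 0.003]
force: [0.3, 0.7, -0.7]
grip_width: 0.511
```

>>> play_rows(plan=[[0,0,10,0,0,0,-0.6],[0,0,25,0,0,0,-0.6],[0,0,35,0,0,0,-0.6],[0,0,38,0,0,0,-0.6],[0,0,38,0,0,0,-0.6]])

```text
time_s: 35.8
eef_pos: [485.6, 416.9, 160.1]
ee_rot: [-0.003, 0.48, 0.877, -0.005]
force: [0.1, -0.3, -0.3]
grip_width: 0.507
```

>>> play_rows(plan=[[0,0,38,0,0,0,-0.6],[3,-15,35,0,0,0,-0.6],[6,-30,15,0,0,-0.03,-0.6],[7,-40,0,0,0,-0.045,-0.6],[7,-40,0,0,0,-0.045,-0.6]])

```text
time_s: 36.22
eef_pos: [507.2, 294.5, 266.9]
ee_rot: [0.003, 0.529, 0.848, 0.004]
force: [1.6, -0.6, -0.8]
grip_width: 0.506
```

>>> play_rows(plan=[[7,-40,0,0,0,-0.045,-0.6],[7,-40,0,0,0,-0.045,-0.6],[7,-40,0,0,0,-0.045,-0.6],[7,-40,0,0,0,-0.045,-0.6],[7,-40,0,0,0,-0.045,-0.6]])

```text
time_s: 36.63
eef_pos: [540.6, 88.2, 273.5]
ee_rot: [0.006, 0.625, 0.781, 0.006]
force: [0.9, 0.4, -0.3]
grip_width: 0.506
```

>>> play_rows(plan=[[7,-40,0,0,0,-0.045,-0.6],[7,-40,0,0,0,-0.045,-0.6],[7,-40,0,0,0,-0.045,-0.6],[7,-38,0,0,0,-0.04,-0.6],[7,-28,-10,0,0,0,-0.6]])

```text
time_s: 37.05
eef_pos: [574.3, -106.7, 270.4]
ee_rot: [0.011, 0.695, 0.719, 0.008]
force: [0.8, -0.1, 0.3]
grip_width: 0.506
```

```bash
python3 - <<'E'
from h import *
togo(578,-120,51.3,2.1)
E
```

```text
togo [   3.7  -13.3 -219.1] [0.004 0.027 0.004] | F [ 0.8 -0.1  0.3] g 43.0 t 37.05 q [-0.39  0.41  1.26  0.01  1.44 -0.42]
```

>>> play_rows(plan=[[0,-8,-25,0.004,0.027,0,-0.6],[0,-2,-35,0,0,0,-0.6],[0,0,-35,0,0,0,-0.6],[0,0,-30,0,0,0,-0.6],[0,0,-15,0,0,0,-0.6]])

```text
time_s: 37.47
eef_pos: [574.8, -126.0, 131.6]
ee_rot: [0.006, 0.699, 0.715, 0.001]
force: [0.2, 0.4, -1.5]
grip_width: 0.509
```

>>> play_rows(plan=[[0,0,-3,0,0,0,-0.6],[0,0,0,0,0,0,-0.6]])

```text
time_s: 37.63
eef_pos: [573.3, -125.7, 126.3]
ee_rot: [0.003, 0.699, 0.715, 0.0]
force: [-0.2, 0.3, 0.8]
grip_width: 0.507
```

```bash
python3 - <<'E'
from h import *
togo(578,-120,51.3,2.1)
E
```

```text
togo [  4.7   5.7 -75. ] [0.004 0.004 0.015] | F [-0.2  0.3  0.8] g 43.1 t 37.6333 q [-0.41  0.54  1.45 -0.    1.15 -0.44]
```

>>> play_rows(plan=[[2,5,-15,0.004,0,0.015,-0.6],[0,0,-22,0,0,0,-0.6],[0,0,-14,0,0,0,-0.6],[0,0,-3,0,0,0,-0.6],[0,0,0,0,0,0,-0.6]])

```text
time_s: 38.05
eef_pos: [579.3, -121.6, 80.0]
ee_rot: [0.008, 0.693, 0.721, 0.004]
force: [0.0, 0.1, 0.2]
grip_width: 0.512
```

```bash
python3 - <<'E'
from h import *
togo(578,-120,51.3,2.1)
E
```

```text
togo [ -1.3   1.6 -28.7] [ 0.005  0.017 -0.002] | F [0.  0.1 0.2] g 43.5 t 38.05 q [-0.41  0.6   1.48  0.    1.04 -0.45]
```

>>> play_rows(plan=[[-1,2,-11,0.005,0.017,0,-0.6],[0,0,-11,0,0,0,-0.6],[0,0,-5,0,0,0,-0.6],[0,0,-2,0,0,0,-0.6],[0,0,0,0,0,0,-0.6]])

```text
time_s: 38.47
eef_pos: [580.4, -120.1, 53.0]
ee_rot: [0.003, 0.693, 0.721, 0.001]
force: [-0.5, 0.3, 1.1]
grip_width: 0.51
```

>>> play_rows(plan=[[0,0,-1,0,0,0,-0.6],[0,0,0,0,0,0,-0.6]])

```text
time_s: 38.63
eef_pos: [580.5, -120.2, 52.1]
ee_rot: [0.003, 0.693, 0.721, 0.001]
force: [-1.1, 0.5, 0.2]
grip_width: 0.506
```

>>> play_rows(plan=[[-1,0,-2,0,0,0,-0.6],[0,0,0,0,0,0,0.2],[0,0,0,0,0,0,0.4],[0,0,0,0,0,0,0.4],[0,0,12,0,0,0,0.4]])

```text
time_s: 39.05
eef_pos: [578.9, -120.1, 61.6]
ee_rot: [0.002, 0.693, 0.721, 0.0]
force: [-1.1, 0.7, -0.7]
grip_width: 0.702
```

>>> play_rows(plan=[[0,0,30,0,0,0,0.4],[0,-5,35,0,0,0,0.4],[-10,-15,35,0,0,0,0],[-15,-20,30,0,0,0,-0.5],[-15,-20,20,0,0,0,-1]])

```text
time_s: 39.47
eef_pos: [536.6, -177.3, 218.8]
ee_rot: [-0.001, 0.691, 0.723, -0.0]
force: [0.4, -0.8, -0.1]
grip_width: 0.283
```

>>> play_rows(plan=[[-15,-10,0,0,0,0,-1],[-5,0,0,0,0,0,-1],[0,0,0,0,0,0,-1],[0,0,0,0,0,0,-1]])

```text
time_s: 39.8
eef_pos: [515.4, -191.2, 228.1]
ee_rot: [0.006, 0.693, 0.721, 0.001]
force: [1.3, 0.1, -0.1]
grip_width: 0.005
```

```bash
python3 - <<'E'
from h import *
togo(495.5,-170,79,2.1)
c=cap('wrist','w6')
np.save('w6.npy',{k:v for k,v in c.items() if k!='img'})
print(discs(c,60,(530,-230),(690,-60)));print(px(c,[495.6,-166.2,79]))
print(discs(cap('top'),60,(530,-230),(690,-60)))
E
```

```text
togo [ -19.9   21.2 -149.1] [ 0.007  0.01  -0.004] | F [ 1.3  0.1 -0.1] g 0.5 t 39.8 q [-0.57  0.36  1.44 -0.    1.33 -0.61]
[(np.float64(647.4), np.float64(-167.8), 490, 191), (np.float64(579.5), np.float64(-172.0), 399, 193), (np.float64(580.2), np.float64(-122.3), 407, 124), (np.float64(649.6), np.float64(-116.0), 505, 119)]
[285.884 185.706]
[(np.float64(577.9), np.float64(-119.6), 382, 224), (np.float64(650.3), np.float64(-166.8), 402, 192), (np.float64(648.9), np.float64(-116.6), 380, 193), (np.float64(577.0), np.float64(-171.9), 405, 224)]
```

View pics/w6.png

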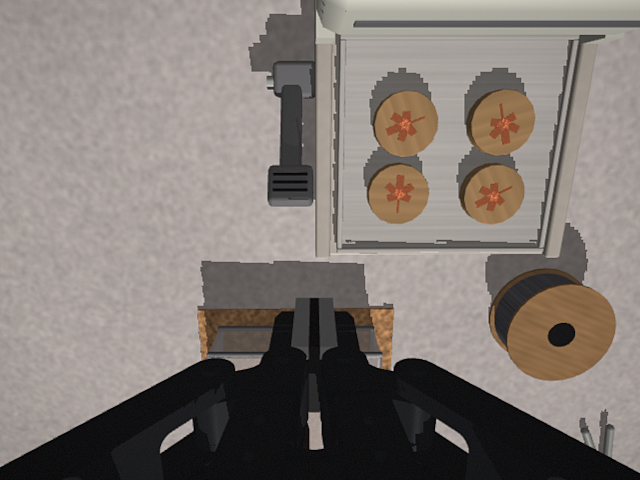

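>>> play_rows(plan=[[-7,10,-20,0.007,0.01,0,-1],[-7,8,-35,0,0,0,-1],[-5,2,-35,0,0,0,-1],[0,0,-25,0,0,0,-1],[0,0,-10,0,0,0,-1]])

```text
time_s: 40.32
eef_pos: [498.4, -166.4, 98.1]
ee_rot: [0.001, 0.69, 0.723, 0.0]
force: [-0.0, 0.3, -0.8]
grip_width: 0.003
```

>>> play_rows(plan=[[0,0,0,0,0,0,-1],[0,0,0,0,0,0,-1]])

```text
time_s: 40.48
eef_pos: [497.5, -164.1, 94.4]
ee_rot: [-0.003, 0.69, 0.724, -0.0]
force: [0.3, 0.4, 0.6]
grip_width: -0.001
```

```bash
python3 - <<'E'
from h import *
togo(497,-170,79,2.1)
E
```

```text
togo [ -0.5  -5.9 -15.4] [-0.004 -0.005 -0.012] | F [0.3 0.4 0.6] g -0.1 t 40.4833 q [-0.54  0.46  1.67  0.    1.02 -0.59]
```

>>> play_rows(plan=[[0,-5,-10,0,0,0,-1],[0,-3,-10,0,0,0,-1],[0,-4,-10,0,0,0,-1],[0,-4,-10,0,0,0,-1],[0,-4,-8,0,0,0,-1]])

```text
time_s: 40.9
eef_pos: [500.3, -186.3, 46.2]
ee_rot: [0.001, 0.689, 0.725, 0.0]
force: [0.1, 0.3, -0.5]
grip_width: -0.002
```

```bash
python3 - <<'E'
from h import *
togo(497,-186,33,2.1)
E
```

```text
togo [ -3.3   0.3 -13.2] [ 0.001  0.001 -0.014] | F [ 0.1  0.3 -0.5] g -0.1 t 40.9 q [-0.58  0.55  1.68  0.    0.91 -0.63]
```

>>> play_rows(plan=[[-3,0,-6,0,0,0,-1],[0,0,-5,0,0,0,-1],[0,0,-3,0,0,0,-1],[0,0,-2,0,0,0,-1],[0,0,0,0,0,0,-1]])

```text
time_s: 41.32
eef_pos: [496.9, -187.3, 33.2]
ee_rot: [0.0, 0.689, 0.724, 0.0]
force: [-0.8, -0.1, -0.2]
grip_width: -0.003
```

```bash
python3 - <<'E'
from h import *
togo(497,-186,33,2.1)
E
```

```text
togo [ 0.1  1.3 -0.2] [-0.     0.001 -0.013] | F [-0.8 -0.1 -0.2] g -0.2 t 41.3167 q [-0.58  0.57  1.69  0.    0.88 -0.63]
```

Lift away and look from the side.

>>> play_rows(plan=[[0,0,0,0,0,0,-1],[0,-5,15,0,0,0,-1],[0,-10,35,0,0,0,-1],[0,-10,38,0,0,0,-1],[0,0,38,0,0,0,-1]])

```text
time_s: 41.73
eef_pos: [492.7, -209.8, 155.6]
ee_rot: [-0.008, 0.689, 0.725, -0.001]
force: [0.8, -0.6, 0.6]
grip_width: 0.001
```

>>> play_rows(plan=[[0,-10,25,0,0,0,-1],[0,0,0,0,0,0,-1],[0,0,0,0,0,0,-1]])

```text
time_s: 41.98
eef_pos: [494.7, -221.9, 188.7]
ee_rot: [-0.001, 0.689, 0.725, 0.0]
force: [0.0, 0.2, -1.6]
grip_width: 0.003
```

```bash
python3 - <<'E'
from h import *
togo(432,-55,181,92.1)
c=cap('wrist','w7');print(px(c,[496.3,-184,33]),px(c,[495.6,-166,79]))
s=cap('scene');a=cv2.resize(s['img'][150:280,190:390],None,fx=2,fy=2)
b=c['img'][0:300,150:550]
cv2.imwrite('pics/lev.png',np.vstack([b,a]))
np.save('w7.npy',{k:v for k,v in c.items() if k!='img'})
E
```

```text
togo [-62.7 166.9  -7.7] [-0.    -0.003  1.558] | F [ 0.   0.2 -1.6] g 0.2 t 41.9833 q [-0.64  0.39  1.51  0.    1.25 -0.69]
[320.181 169.244] [321.603 147.689]
```

View pics/lev.png

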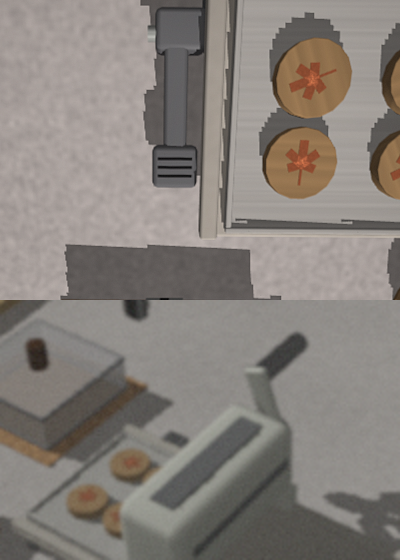

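>>> play_rows(plan=[[-5,8,25,0,0,-0.122,-0.5],[-5,13,30,0,0,-0.122,0],[-5,13,25,0,0,-0.122,0.3],[-5,13,0,0,0,-0.122,0.3],[-5,13,0,0,0,-0.122,0.3]])

```text
time_s: 42.5
eef_pos: [466.7, -158.6, 261.4]
ee_rot: [-0.011, 0.878, 0.478, 0.001]
force: [-0.1, 0.7, 0.2]
grip_width: 0.644
```

>>> play_rows(plan=[[-5,13,0,0,0,-0.122,0.3],[-5,13,0,0,0,-0.122,0.3],[-5,13,0,0,0,-0.122,0.3],[-5,13,0,0,0,-0.122,0.3],[-5,13,0,0,0,-0.122,0.3]])

```text
time_s: 42.92
eef_pos: [438.8, -88.4, 254.0]
ee_rot: [-0.015, 0.983, 0.185, 0.0]
force: [0.1, -0.6, 0.7]
grip_width: 0.649
```

>>> play_rows(plan=[[-5,13,0,0,0,-0.122,0.3],[-5,13,0,0,0,-0.122,0.3],[-3,10,0,0,0,-0.122,0.3],[0,5,0,0,0,-0.06,0.3],[0,0,0,0,0,0,0.3]])

```text
time_s: 43.33
eef_pos: [421.9, -41.4, 246.4]
ee_rot: [-0.018, 0.999, -0.035, -0.003]
force: [-0.5, -0.6, 0.3]
grip_width: 0.649
```

```bash
python3 - <<'E'
from h import *
togo(432.5,-55.5,165,92.1)
c=cap('wrist','w8')
np.save('w8.npy',{k:v for k,v in c.items() if k!='img'})
print([px(c,[x,-55.5,193]) for x in (414,432,490)])
E
```

```text
togo [ 10.6 -14.1 -81.4] [-0.036 -0.006  0.107] | F [-0.5 -0.6  0.3] g 55.1 t 43.3333 q [-0.4   0.08  1.74  0.03  1.34  1.24]
[array([346.704, 281.53 ]), array([344.962, 247.29 ]), array([338.681, 123.874])]
```

View pics/w8.png

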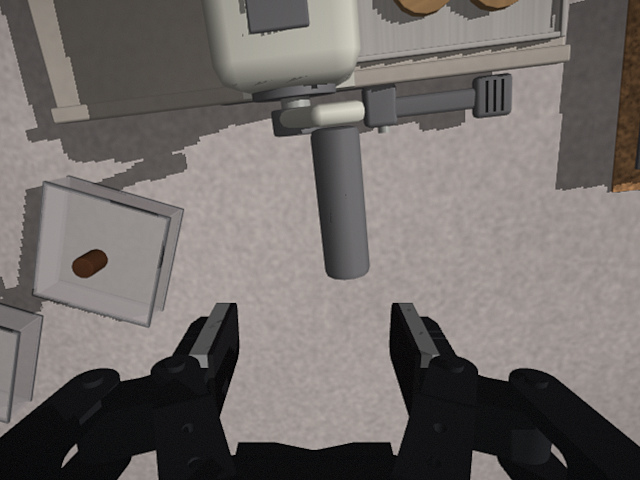

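>>> play_rows(plan=[[6,-8,0,-0.036,-0.006,0.1,0.3],[5,-6,0,0,0,0.01,0.3],[0,0,-12,0,0,0,0.3],[0,0,-15,0,0,0,0.3],[0,0,0,0,0,0,0.3]])

```text
time_s: 43.8
eef_pos: [433.6, -57.7, 215.5]
ee_rot: [-0.001, 1.0, 0.026, -0.003]
force: [-0.7, 0.4, -0.2]
grip_width: 0.651
```

```bash
python3 - <<'E'
from h import *
togo(432.5,-55.5,162,92.1)
E
```

```text
togo [ -1.1   2.2 -53.5] [-0.003 -0.005 -0.015] | F [-0.7  0.4 -0.2] g 55.3 t 43.8 q [-0.4   0.14  1.76  0.    1.25  1.12]
```

>>> play_rows(plan=[[-1,2,-12,0,0,-0.015,0.3],[0,0,-20,0,0,0,0.3],[0,0,-15,0,0,0,0.3],[0,0,-6,0,0,0,0.3],[0,0,0,0,0,0,0.3]])

```text
time_s: 44.22
eef_pos: [433.6, -57.8, 161.3]
ee_rot: [-0.003, 1.0, 0.016, -0.003]
force: [-0.0, 0.4, -0.8]
grip_width: 0.651
```

```bash
python3 - <<'E'
from h import *
togo(432.5,-55.5,162,92.1)
E
```

```text
togo [-1.1  2.3  0.7] [-0.006 -0.006  0.005] | F [-0.   0.4 -0.8] g 55.4 t 44.2167 q [-0.4   0.2   1.84  0.    1.11  1.13]
```

>>> play_rows(plan=[[-1,2,0,0,0,0,0],[0,0,0,0,0,0,-0.5],[0,0,0,0,0,0,-1],[0,0,0,0,0,0,-1],[0,0,0,0,0,0,-1]], grip_force=60)

```text
time_s: 44.63
eef_pos: [433.4, -56.2, 163.4]
ee_rot: [-0.003, 1.0, 0.016, -0.002]
force: [1.5, 0.1, -6.8]
grip_width: 0.261
```

>>> play_rows(plan=[[0,0,0,0,0,0,-1],[0,0,0,0,0,0,-1]])

```text
time_s: 44.8
eef_pos: [433.4, -56.2, 163.3]
ee_rot: [-0.003, 1.0, 0.016, -0.002]
force: [1.1, -0.5, -4.8]
grip_width: 0.258
```

```bash
cat >> h.py <<'E'
def crank(n,step,zo=19,th0=None,out=True):
    """row shifts round the crank circle from the present measured pose"""
    s=sense();p=s['eef_pos'];C=np.array([432.6,-31.9,115.])
    th=np.arctan2(-(p[1]-C[1]),p[2]+zo-C[2]) if th0 is None else th0
    r=np.hypot(p[1]-C[1],p[2]+zo-C[2])
    print('th',round(th,3),'r',round(r,1),'x',round(p[0],1),'F',np.round(s['force'],1),'g',round(s['grip_width']*85,1))
    q=p.copy()
    for k in range(1,n+1):
        t=th+k*step; d=np.array([C[0],C[1]-70*np.sin(t),C[2]+70*np.cos(t)-zo])
        print(np.round(d-q,1).tolist()); q=d
E
python3 - <<'E'
from h import *
togo(432.5,-55.5,162,92.1)
crank(5,0.25)
E
```

```text
togo [-0.9  0.7 -1.3] [-0.006 -0.005  0.005] | F [ 1.1 -0.5 -4.8] g 21.9 t 44.8 q [-0.4   0.19  1.84  0.    1.11  1.14]
th 0.346 r 71.5 x 433.4 F [ 1.1 -0.5 -4.8] g 21.9
[-0.8, -15.0, -9.4]
[0.0, -13.1, -11.5]
[0.0, -9.9, -14.4]
[0.0, -6.0, -16.4]
[0.0, -1.7, -17.4]
```

```bash
python3 - <<'E'
from h import *
crank(15,0.27)
E
```

```text
th 0.346 r 71.5 x 433.4 F [ 1.1 -0.5 -4.8] g 21.9
[-0.8, -16.2, -10.2]
[0.0, -13.8, -12.9]
[0.0, -9.8, -16.1]
[0.0, -5.2, -18.1]
[0.0, -0.2, -18.8]
[0.0, 4.9, -18.2]
[0.0, 9.5, -16.3]
[0.0, 13.5, -13.1]
[0.0, 16.5, -9.0]
[0.0, 18.3, -4.3]
[0.0, 18.8, 0.7]
[0.0, 17.9, 5.7]
[0.0, 15.8, 10.3]
[0.0, 12.4, 14.2]
[0.0, 8.2, 17.0]
```

>>> play_rows(plan=[[-1,-16,-10,0,0,0,-1],[0,-14,-13,0,0,0,-1],[0,-10,-16,0,0,0,-1],[0,-5,-18,0,0,0,-1],[0,0,-19,0,0,0,-1]])

```text
time_s: 45.22
eef_pos: [435.6, -103.5, 91.2]
ee_rot: [-0.001, 1.0, 0.017, 0.004]
force: [-0.8, 3.2, 1.7]
grip_width: 0.258
```

>>> play_rows(plan=[[0,5,-18,0,0,0,-1],[0,9.5,-16,0,0,0,-1],[0,13.5,-13,0,0,0,-1],[0,16.5,-9,0,0,0,-1],[0,18,-4,0,0,0,-1]])

```text
time_s: 45.63
eef_pos: [433.0, -43.5, 27.5]
ee_rot: [0.001, 1.0, 0.015, -0.0]
force: [-1.4, -2.9, -0.6]
grip_width: 0.259
```

```bash
python3 - <<'E'
from h import *
togo(432.5,-55.5,162,92.1)
crank(15,0.27)
E
```

```text
togo [ -0.5 -12.  134.5] [ 0.001 -0.     0.007] | F [-1.4 -2.9 -0.6] g 22.0 t 45.6333 q [-0.37  0.42  1.98 -0.    0.74  1.17]
th 2.974 r 69.5 x 433.0 F [-1.4 -2.9 -0.6] g 22.0
[-0.4, 18.7, -1.1]
[0.0, 18.3, 4.4]
[0.0, 16.5, 9.1]
[0.0, 13.4, 13.2]
[0.0, 9.4, 16.3]
[0.0, 4.7, 18.2]
[0.0, -0.3, 18.8]
[0.0, -5.3, 18.1]
[0.0, -9.9, 16.0]
[0.0, -13.9, 12.8]
[0.0, -16.8, 8.6]
[0.0, -18.4, 3.8]
[0.0, -18.8, -1.2]
[0.0, -17.8, -6.2]
[0.0, -15.5, -10.7]
```

>>> play_rows(plan=[[0,18.7,-1,0,0,0,-1],[0,18.3,4.4,0,0,0,-1],[0,16.5,9,0,0,0,-1],[0,13.4,13.2,0,0,0,-1],[0,9.4,16.3,0,0,0,-1]])

```text
time_s: 46.05
eef_pos: [429.8, 31.9, 71.1]
ee_rot: [0.005, 1.0, 0.016, -0.006]
force: [-1.6, -15.2, 1.0]
grip_width: 0.263
```

>>> play_rows(plan=[[0,4.7,18.2,0,0,0,-1],[0,-0.3,18.8,0,0,0,-1],[0,-5.3,18,0,0,0,-1],[0,-9.9,16,0,0,0,-1],[0,-13.9,12.8,0,0,0,-1]])

```text
time_s: 46.47
eef_pos: [430.8, 1.9, 159.2]
ee_rot: [0.014, 1.0, 0.018, -0.004]
force: [16.2, -18.1, -37.1]
grip_width: 0.257
```

>>> play_rows(plan=[[0,-16.8,8.6,0,0,0,-1],[0,-18.4,3.8,0,0,0,-1],[0,-18.8,-1.2,0,0,0,-1],[0,-17.8,-6.2,0,0,0,-1],[0,-15.5,-10.7,0,0,0,-1]])

```text
time_s: 46.88
eef_pos: [434.4, -85.0, 146.1]
ee_rot: [0.007, 1.0, 0.017, 0.001]
force: [14.2, 18.7, -12.9]
grip_width: 0.258
```

```bash
python3 - <<'E'
from h import *
togo(432.5,-55.5,162,92.1)
crank(20,0.27)
E
```

```text
togo [-1.9 29.5 15.9] [0.014 0.002 0.003] | F [ 14.2  18.7 -12.9] g 21.9 t 46.8833 q [-0.45  0.22  1.86 -0.01  1.05  1.09]
th 0.814 r 73.0 x 434.4 F [ 14.2  18.7 -12.9] g 21.9
[-1.8, -8.8, -17.4]
[0.0, -6.5, -17.7]
[0.0, -1.5, -18.8]
[0.0, 3.5, -18.5]
[0.0, 8.3, -16.9]
[0.0, 12.5, -14.1]
[0.0, 15.8, -10.2]
[0.0, 18.0, -5.6]
[0.0, 18.8, -0.6]
[0.0, 18.3, 4.4]
[0.0, 16.5, 9.2]
[0.0, 13.4, 13.2]
[0.0, 9.4, 16.3]
[0.0, 4.7, 18.2]
[0.0, -0.3, 18.8]
[0.0, -5.3, 18.1]
[0.0, -10.0, 16.0]
[0.0, -13.9, 12.8]
[0.0, -16.8, 8.6]
[0.0, -18.5, 3.8]
```

>>> play_rows(plan=[[-2,-8,-16,0.014,0,0,-1],[0,-6,-17,0,0,0,-1],[0,-1.5,-18,0,0,0,-1],[0,3.5,-18,0,0,0,-1],[0,8.3,-16.5,0,0,0,-1]])

```text
time_s: 47.3
eef_pos: [435.3, -93.7, 60.7]
ee_rot: [0.002, 1.0, 0.015, 0.005]
force: [-2.6, -0.6, 4.2]
grip_width: 0.258
```

```bash
python3 - <<'E'
from h import *
togo(432.5,-55.5,162,92.1)
crank(8,0.27)
E
```

```text
togo [ -2.8  38.2 101.3] [0.003 0.011 0.006] | F [-2.6 -0.6  4.2] g 21.9 t 47.3 q [-0.48  0.37  1.94  0.    0.83  1.06]
th 2.09 r 71.2 x 435.3 F [-2.6 -0.6  4.2] g 21.9
[-2.7, 12.5, -14.4]
[0.0, 15.0, -11.4]
[0.0, 17.5, -6.9]
[0.0, 18.7, -2.0]
[0.0, 18.6, 3.1]
[0.0, 17.1, 7.9]
[0.0, 14.4, 12.2]
[0.0, 10.6, 15.6]
```

>>> play_rows(plan=[[-2,12.5,-14,0,0.01,0,-1],[0,15,-11,0,0,0,-1],[0,17.5,-6.5,0,0,0,-1],[0,18.5,-1.5,0,0,0,-1],[0,18,3.5,0,0,0,-1]])

```text
time_s: 47.72
eef_pos: [431.9, -12.6, 29.4]
ee_rot: [0.003, 1.0, 0.014, -0.002]
force: [-5.5, -7.0, 10.0]
grip_width: 0.26
```

```bash
python3 - <<'E'
from h import *
togo(432.5,-55.5,162,92.1)
crank(9,0.25)
E
```

```text
togo [  0.6 -42.9 132.6] [ 0.006 -0.005  0.008] | F [-5.5 -7.  10. ] g 22.1 t 47.7167 q [-0.3   0.41  1.98 -0.01  0.75  1.25]
th -2.86 r 69.4 x 431.9 F [-5.5 -7.  10. ] g 22.1
[0.7, 16.2, 6.3]
[0.0, 13.8, 10.7]
[0.0, 10.8, 13.7]
[0.0, 7.0, 16.0]
[0.0, 2.8, 17.2]
[0.0, -1.5, 17.4]
[0.0, -5.8, 16.5]
[0.0, -9.7, 14.5]
[0.0, -13.0, 11.7]
```

>>> play_rows(plan=[[0,15.5,6.5,0,0,0,-1],[0,13,10.7,0,0,0,-1],[0,10,13.7,0,0,0,-1],[0,6,15.5,0,0,0,-1],[0,1,16,0,0,0,-1]])

```text
time_s: 48.13
eef_pos: [429.2, 35.7, 94.0]
ee_rot: [0.004, 1.0, 0.016, -0.007]
force: [3.4, 4.9, -4.6]
grip_width: 0.257
```

```bash
python3 - <<'E'
from h import *
togo(432.5,-55.5,162,92.1)
crank(5,0.22)
E
```

```text
togo [  3.3 -91.2  68. ] [ 0.009 -0.013  0.004] | F [ 3.4  4.9 -4.6] g 21.8 t 48.1333 q [-0.18  0.29  1.93 -0.01  0.93  1.36]
th -1.6 r 67.6 x 429.2 F [ 3.4  4.9 -4.6] g 21.8
[3.4, 1.1, 15.2]
[0.0, -4.5, 14.7]
[0.0, -7.6, 13.3]
[0.0, -10.4, 11.3]
[0.0, -12.6, 8.8]
```

>>> play_rows(plan=[[2,0,15,0,-0.01,0,-1],[0,-4.5,14.5,0,0,0,-1],[0,-7.6,13,0,0,0,-1],[0,-10,11,0,0,0,-1],[0,-11,7,0,0,0,-1]])

```text
time_s: 48.55
eef_pos: [430.6, 0.9, 158.2]
ee_rot: [0.007, 1.0, 0.018, -0.002]
force: [7.3, 34.4, -33.4]
grip_width: 0.26
```

>>> play_rows(plan=[[0,-4,2.5,0,0,0,-1],[0,-2,1,0,0,0,-1],[0,0,0,0,0,0,-1]])

```text
time_s: 48.8
eef_pos: [430.3, 3.7, 156.8]
ee_rot: [-0.006, 1.0, 0.015, -0.001]
force: [5.0, -2.6, -5.7]
grip_width: 0.254
```

```bash
python3 - <<'E'
from h import *
togo(432.5,-55.5,162,92.1)
crank(2,0.2)
c=cap('top');o=c['img'][140:300,230:450]
cv2.imwrite('pics/pr2.png',cv2.resize(o,None,fx=3.6,fy=3.6,interpolation=cv2.INTER_CUBIC))
print(discs(c,60,(530,20),(690,180)))
E
```

```text
togo [  2.2 -59.2   5.2] [-0.011 -0.003  0.007] | F [ 5.  -2.6 -5.7] g 21.6 t 48.8 q [-0.27  0.19  1.87  0.01  1.09  1.26]
th -0.529 r 70.4 x 430.3 F [ 5.  -2.6 -5.7] g 21.6
[2.3, -12.9, 5.5]
[0.0, -13.6, 3.2]
[(np.float64(638.4), np.float64(63.8), 301, 199), (np.float64(567.6), np.float64(62.7), 302, 230), (np.float64(634.8), np.float64(116.2), 278, 201), (np.float64(568.4), np.float64(110.4), 281, 230)]
```

View pics/pr2.png

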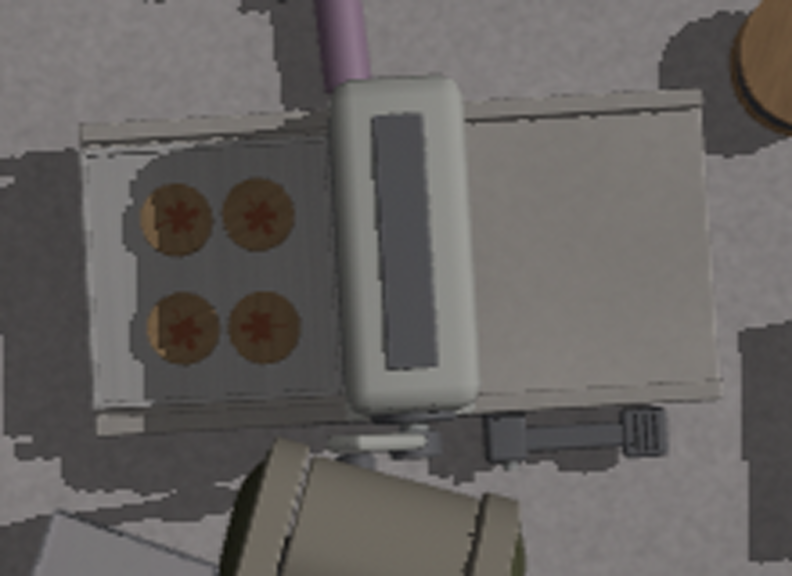

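>>> play_rows(plan=[[0,-3,1.5,0,0,0,-1],[0,-1,0.5,0,0,0,-1],[0,0,0,0,0,0,-0.5],[0,0,0,0,0,0,0.3],[0,0,0,0,0,0,0.3]])

```text
time_s: 49.27
eef_pos: [430.6, 4.0, 157.0]
ee_rot: [-0.011, 1.0, 0.014, -0.001]
force: [0.4, 0.3, 0.2]
grip_width: 0.527
```

>>> play_rows(plan=[[0,0,15,0,0,0,0.3],[0,0,30,0,0,0,0.3],[0,0,38,0,0,0,0.3],[0,0,30,0,0,0.11,0.3],[10,0,5,0,0,0.122,0.3]])

```text
time_s: 49.68
eef_pos: [438.2, 3.5, 281.1]
ee_rot: [-0.009, 0.991, 0.131, -0.004]
force: [0.2, -0.0, 0.1]
grip_width: 0.649
```

>>> play_rows(plan=[[15,5,0,0,0,0.122,0.4],[15,5,0,0,0,0.122,0.4],[15,5,0,0,0,0.122,0.4],[15,5,0,0,0,0.122,0.4],[15,5,0,0,0,0.122,0.4]])

```text
time_s: 50.1
eef_pos: [517.1, 27.5, 288.9]
ee_rot: [-0.003, 0.903, 0.43, -0.0]
force: [-0.7, 0.3, 0.4]
grip_width: 0.698
```

>>> play_rows(plan=[[15,5,0,0,0,0.122,0.4],[15,5,0,0,0,0.122,0.4],[15,5,0,0,0,0.122,0.4],[15,5,0,0,0,0.122,0.4],[15,5,0,0,0,0.122,0.4]])

```text
time_s: 50.52
eef_pos: [596.1, 52.8, 292.0]
ee_rot: [-0.001, 0.727, 0.687, 0.0]
force: [-0.3, 0.0, -0.6]
grip_width: 0.701
```

>>> play_rows(plan=[[10,3,0,0,0,0.03,0.4],[5,0,0,0,0,0,0.4],[0,0,0,0,0,0,0.4],[0,0,0,0,0,0,0.4]])

```text
time_s: 50.85
eef_pos: [613.6, 55.8, 292.5]
ee_rot: [0.0, 0.714, 0.7, 0.0]
force: [-0.2, -0.5, 0.1]
grip_width: 0.7
```

```bash
python3 - <<'E'
from h import *
togo(571,113,49,2.1)
c=cap('wrist','w9')
np.save('w9.npy',{k:v for k,v in c.items() if k!='img'})
print(discs(c,60,(530,20),(690,180)))
E
```

```text
togo [ -42.6   57.2 -243.5] [-0.     0.001  0.057] | F [-0.2 -0.5  0.1] g 59.5 t 50.85 q [-0.1   0.49  1.08  0.    1.57 -0.08]
[(np.float64(569.5), np.float64(61.3), 265, 195), (np.float64(570.4), np.float64(111.3), 263, 138), (np.float64(639.8), np.float64(64.4), 343, 190), (np.float64(637.2), np.float64(115.0), 340, 132)]
```

View pics/w9.png

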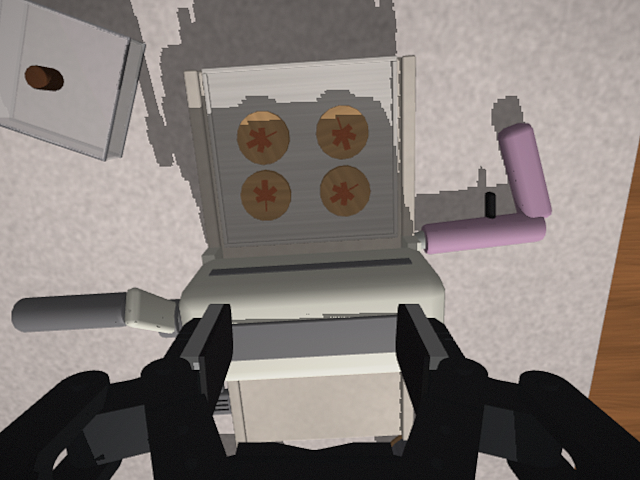

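>>> play_rows(plan=[[-20,20,0,0,0,0.05,0.4],[-18,24,-10,0,0,0,0.4],[-4,12,-30,0,0,0,0.4],[0,2,-36,0,0,0,0.4],[0,0,-36,0,0,0,0.4]])

```text
time_s: 51.32
eef_pos: [570.0, 114.0, 186.8]
ee_rot: [0.007, 0.698, 0.716, 0.007]
force: [0.3, 0.1, -0.5]
grip_width: 0.699
```

>>> play_rows(plan=[[0,0,-36,0,0,0,0.4],[0,0,-32,0,0,0,0.4],[-1,0,-22,0,0,0,0.4],[-1,0,-8,0,0,0,0.4],[0,0,0,0,0,0,0.4]])

```text
time_s: 51.73
eef_pos: [561.6, 113.5, 81.0]
ee_rot: [0.005, 0.7, 0.714, 0.004]
force: [0.0, -0.2, 0.8]
grip_width: 0.699
```

```bash
python3 - <<'E'
from h import *
togo(570.7,112,50,2.1)
c=np.load('w9.npy',allow_pickle=True).item()
o=np.array([608.5,-25.5]);a=np.radians(2.1);M=np.array([[np.cos(a),np.sin(a)],[-np.sin(a),np.cos(a)]])
for u,v,z in((226,247,52),(400,236,52),(226,243,48),(205,70,52),(388,62,52)): print(u,v,M@(at(c,u,v,z)[:2]-o))
E
```

```text
togo [  9.1  -1.5 -31. ] [0.001 0.012 0.017] | F [ 0.  -0.2  0.8] g 59.4 t 51.7333 q [-0.    0.57  1.54 -0.    1.03 -0.02]
226 247 [-78.988  39.35 ]
400 236 [86.971 40.849]
226 243 [-79.462  42.163]
205 70 [-78.371 196.76 ]
388 62 [ 76.513 194.245]
```

>>> play_rows(plan=[[8,-1.5,0,0,0.012,0.017,0.4],[1,0,-10,0,0,0,0.4],[0,0,-12,0,0,0,0.4],[0,0,-7,0,0,0,0.4],[0,0,-2,0,0,0,0.4]])

```text
time_s: 52.15
eef_pos: [572.5, 111.5, 53.3]
ee_rot: [0.004, 0.695, 0.719, 0.003]
force: [0.6, 0.1, -0.3]
grip_width: 0.7
```

>>> play_rows(plan=[[0,0,0,0,0,0,0],[0,0,0,0,0,0,-0.3],[0,0,0,0,0,0,-0.6],[0,0,0,0,0,0,-0.6],[0,0,0,0,0,0,-0.6]], grip_force=50)

```text
time_s: 52.57
eef_pos: [572.3, 111.7, 54.3]
ee_rot: [0.004, 0.695, 0.719, 0.003]
force: [0.7, 0.3, 0.4]
grip_width: 0.502
```

>>> play_rows(plan=[[0,0,0,0,0,0,-0.6],[0,0,10,0,0,0,-0.6],[0,0,25,0,0,0,-0.6],[0,0,35,0,0,0,-0.6],[-8,30,15,0,0,0.05,-0.6]])

```text
time_s: 52.98
eef_pos: [562.9, 138.7, 140.5]
ee_rot: [0.002, 0.679, 0.735, 0.0]
force: [1.2, 0.6, 0.5]
grip_width: 0.501
```

>>> play_rows(plan=[[-10,39,0,0,0,0.06,-0.6],[-10,39,0,0,0,0.06,-0.6],[-10,39,0,0,0,0.06,-0.6],[-10,39,0,0,0,0.06,-0.6],[-10,39,0,0,0,0.06,-0.6]])

```text
time_s: 53.4
eef_pos: [513.6, 338.1, 151.1]
ee_rot: [0.006, 0.559, 0.829, 0.006]
force: [1.3, -0.6, -0.3]
grip_width: 0.504
```

>>> play_rows(plan=[[-10,38,0,0,0,0.06,-0.6],[-10,30,-10,0,0,0.06,-0.6],[-3,12,-20,0,0,0.04,-0.6],[0,2,-20,0,0,0,-0.6],[0,0,-10,0,0,0,-0.6]])

```text
time_s: 53.82
eef_pos: [485.7, 433.6, 96.9]
ee_rot: [0.008, 0.481, 0.877, 0.012]
force: [-0.4, -0.4, -0.6]
grip_width: 0.505
```

>>> play_rows(plan=[[0,0,-5,0,0,0,-0.6],[0,0,0,0,0,0,-0.6]])

```text
time_s: 53.98
eef_pos: [485.0, 433.1, 90.5]
ee_rot: [0.007, 0.481, 0.877, 0.011]
force: [-0.1, -0.4, 0.7]
grip_width: 0.503
```

```bash
python3 - <<'E'
from h import *
togo(490,419,14,32.8)
print(discs(cap('top'),60,(530,20),(690,180)))
E
```

```text
togo [  5.  -14.1 -76.5] [-0.012  0.022  0.005] | F [-0.1 -0.4  0.7] g 42.7 t 53.9833 q [ 0.55  0.7   1.27 -0.    1.14 -0.02]
[(np.float64(638.4), np.float64(63.8), 301, 199), (np.float64(567.6), np.float64(62.7), 302, 230), (np.float64(637.1), np.float64(116.2), 278, 200)]
```

>>> play_rows(plan=[[4,-10,-15,-0.012,0.022,0.005,-0.6],[1,-4,-20,0,0,0,-0.6],[-1,0,-18,0,0,0,-0.6],[0,0,-12,0,0,0,-0.6],[0,0,-4,0,0,0,-0.6]])

```text
time_s: 54.45
eef_pos: [494.7, 414.4, 23.3]
ee_rot: [0.002, 0.481, 0.877, 0.002]
force: [0.2, -0.1, -0.4]
grip_width: 0.497
```

>>> play_rows(plan=[[0,0,-3,0,0,0,-0.6],[0,0,-2,0,0,0,-0.6],[0,0,-1,0,0,0,-0.6],[0,0,0,0,0,0,-0.6]])

```text
time_s: 54.78
eef_pos: [496.1, 413.4, 17.8]
ee_rot: [0.002, 0.481, 0.876, 0.002]
force: [-0.5, 0.4, -0.9]
grip_width: 0.499
```

```bash
python3 - <<'E'
from h import *
togo(490,419,18.3,32.8)
E
```

```text
togo [-6.1  5.6  0.5] [-0.002  0.005  0.006] | F [-0.5  0.4 -0.9] g 42.4 t 54.7833 q [ 0.51  0.79  1.32 -0.    1.03 -0.05]
```

>>> play_rows(plan=[[0,0,0,0,0,0,0.2],[0,0,0,0,0,0,0.4],[0,0,0,0,0,0,0.4],[0,0,12,0,0,0,0.4],[0,0,30,0,0,0,0.4]])

```text
time_s: 55.2
eef_pos: [494.3, 412.6, 57.9]
ee_rot: [-0.0, 0.481, 0.877, -0.001]
force: [-0.4, 1.1, 0.0]
grip_width: 0.696
```

>>> play_rows(plan=[[0,0,36,0,0,0,0.4],[8,-18,25,0,0,-0.05,0.4],[17,-36,0,0,0,-0.06,0.4],[17,-36,0,0,0,-0.06,0.4],[17,-36,0,0,0,-0.06,0.4]])

```text
time_s: 55.62
eef_pos: [553.3, 290.5, 134.2]
ee_rot: [0.004, 0.577, 0.817, 0.006]
force: [0.8, 0.4, -0.2]
grip_width: 0.696
```

>>> play_rows(plan=[[17,-36,0,0,0,-0.06,0.4],[17,-36,0,0,0,-0.06,0.4],[17,-36,0,0,0,-0.06,0.4],[17,-32,0,0,0,-0.06,0.4],[10,-18,-5,0,0,-0.05,0.4]])

```text
time_s: 56.03
eef_pos: [635.9, 121.8, 138.0]
ee_rot: [0.009, 0.695, 0.719, 0.009]
force: [0.3, 0.8, -0.5]
grip_width: 0.699
```

>>> play_rows(plan=[[4,-6,-10,0,0,0,0.4],[0,0,-15,0,0,0,0.4],[0,0,-8,0,0,0,0.4],[0,0,0,0,0,0,0.4]])

```text
time_s: 56.37
eef_pos: [641.6, 111.7, 105.3]
ee_rot: [0.01, 0.696, 0.718, 0.01]
force: [0.4, 1.3, 0.3]
grip_width: 0.703
```

```bash
python3 - <<'E'
from h import *
togo(639,115.5,50,2.1)
t=cap('top');print(discs(t,60,(530,20),(690,180)),discs(t,24,(420,290),(600,470)))
E
```

```text
togo [ -2.6   3.8 -55.3] [-0.     0.028  0.006] | F [0.4 1.3 0.3] g 59.8 t 56.3667 q [-0.01  0.68  1.26  0.    1.17 -0.04]
[(np.float64(565.3), np.float64(62.7), 302, 231), (np.float64(638.4), np.float64(63.8), 301, 199)] [(np.float64(495.0), np.float64(413.8), 152, 265)]
```

>>> play_rows(plan=[[-3,4,-12,0,0.028,0.006,0.4],[0,0,-18,0,0,0,0.4],[-1,0,-15,0,0,0,0.4],[0,0,-9,0,0,0,0.4],[0,0,-3,0,0,0,0.4]])

```text
time_s: 56.83
eef_pos: [636.9, 121.7, 48.7]
ee_rot: [-0.0, 0.69, 0.723, 0.0]
force: [-0.6, 0.5, 0.3]
grip_width: 0.7
```

>>> play_rows(plan=[[0,0,0,0,0,0,0],[0,0,0,0,0,0,-0.3],[0,0,0,0,0,0,-0.6],[0,0,0,0,0,0,-0.6],[0,0,0,0,0,0,-0.6]])

```text
time_s: 57.25
eef_pos: [637.5, 123.2, 50.6]
ee_rot: [-0.0, 0.689, 0.724, 0.001]
force: [-0.0, -1.8, -0.2]
grip_width: 0.51
```

>>> play_rows(plan=[[0,0,0,0,0,0,-0.6],[0,0,10,0,0,0,-0.6],[0,0,25,0,0,0,-0.6],[0,0,35,0,0,0,-0.6],[-8,25,15,0,0,0.05,-0.6]])

```text
time_s: 57.67
eef_pos: [628.5, 144.8, 137.2]
ee_rot: [-0.002, 0.673, 0.74, -0.002]
force: [0.9, -0.0, 0.6]
grip_width: 0.511
```

>>> play_rows(plan=[[-10,38,0,0,0,0.06,-0.6],[-10,38,0,0,0,0.06,-0.6],[-10,38,0,0,0,0.06,-0.6],[-10,38,0,0,0,0.06,-0.6],[-10,38,0,0,0,0.06,-0.6]])

```text
time_s: 58.08
eef_pos: [579.6, 337.8, 149.1]
ee_rot: [0.003, 0.553, 0.833, 0.003]
force: [0.9, 0.3, -0.4]
grip_width: 0.506
```

>>> play_rows(plan=[[-11,34,0,0,0,0.06,-0.6],[-10,20,-15,0,0,0.06,-0.6],[-4,9,-22,0,0,0.04,-0.6],[-3,0,-20,0,0,0,-0.6],[0,0,-12,0,0,0,-0.6]])

```text
time_s: 58.5
eef_pos: [547.3, 414.0, 87.0]
ee_rot: [0.006, 0.475, 0.88, 0.01]
force: [0.4, -1.2, -1.1]
grip_width: 0.514
```

>>> play_rows(plan=[[0,0,-5,0,0,0,-0.6],[0,0,0,0,0,0,-0.6]])

```text
time_s: 58.67
eef_pos: [546.7, 413.4, 80.4]
ee_rot: [0.005, 0.475, 0.88, 0.008]
force: [0.4, 0.1, -0.1]
grip_width: 0.512
```

```bash
python3 - <<'E'
from h import *
togo(553,405,14,32.8)
t=cap('top');print(discs(t,60,(530,20),(690,180)),discs(t,24,(420,290),(600,470)))
E
```

```text
togo [  6.3  -8.4 -66.4] [-0.01   0.017 -0.009] | F [ 0.4  0.1 -0.1] g 43.6 t 58.6667 q [ 0.48  0.79  1.14  0.    1.2  -0.11]
[(np.float64(638.4), np.float64(63.8), 301, 199), (np.float64(567.6), np.float64(62.7), 302, 230)] []
```

>>> play_rows(plan=[[3,-2,-14,-0.01,0.017,-0.009,-0.6],[0,0,-20,0,0,0,-0.6],[0,0,-16,0,0,0,-0.6],[0,0,-8,0,0,0,-0.6],[0,0,-3,0,0,0,-0.6]])

```text
time_s: 59.13
eef_pos: [556.1, 410.1, 26.9]
ee_rot: [0.004, 0.482, 0.876, 0.005]
force: [0.0, 0.0, -0.4]
grip_width: 0.511
```

>>> play_rows(plan=[[0,0,-3,0,0,0,-0.6],[0,0,-1,0,0,0,-0.6],[0,0,0,0,0,0,-0.6]])

```text
time_s: 59.38
eef_pos: [557.6, 409.9, 25.0]
ee_rot: [0.005, 0.482, 0.876, 0.007]
force: [-1.0, 0.1, 0.3]
grip_width: 0.511
```

```bash
python3 - <<'E'
from h import *
togo(550,411,14.6,32.8)
E
```

```text
togo [ -7.6   1.1 -10.4] [-0.007  0.015  0.008] | F [-1.   0.1  0.3] g 43.4 t 59.3833 q [ 0.47  0.87  1.14 -0.    1.11 -0.1 ]
```

>>> play_rows(plan=[[-5,1,-5,-0.007,0.015,0.008,-0.6],[-2,0,-4,0,0,0,-0.6],[0,0,-2,0,0,0,-0.6],[0,0,0,0,0,0,-0.6]])

```text
time_s: 59.72
eef_pos: [550.6, 411.6, 15.3]
ee_rot: [0.0, 0.478, 0.878, 0.001]
force: [0.0, -0.3, -0.0]
grip_width: 0.506
```

>>> play_rows(plan=[[0,0,0,0,0,0,0.2],[0,0,0,0,0,0,0.4],[0,0,0,0,0,0,0.4],[0,0,12,0,0,0,0.4],[0,0,30,0,0,0,0.4]])

```text
time_s: 60.13
eef_pos: [548.0, 410.2, 53.1]
ee_rot: [-0.003, 0.478, 0.878, -0.004]
force: [0.4, -0.1, -0.1]
grip_width: 0.705
```

>>> play_rows(plan=[[0,0,36,0,0,0,0.4],[1,-20,25,0,0,-0.05,0.4],[2,-38,0,0,0,-0.06,0.4],[2,-38,0,0,0,-0.06,0.4],[2,-38,0,0,0,-0.06,0.4]])

```text
time_s: 60.55
eef_pos: [555.6, 279.6, 128.7]
ee_rot: [0.002, 0.575, 0.818, 0.004]
force: [0.7, -0.6, -0.6]
grip_width: 0.698
```

>>> play_rows(plan=[[2,-38,0,0,0,-0.06,0.4],[2,-38,0,0,0,-0.06,0.4],[2,-38,0,0,0,-0.06,0.4],[2,-35,0,0,0,-0.06,0.4],[3,-30,0,0,0,-0.05,0.4]])

```text
time_s: 60.97
eef_pos: [566.5, 91.4, 136.2]
ee_rot: [0.006, 0.693, 0.721, 0.006]
force: [1.0, -0.4, 0.7]
grip_width: 0.699
```

>>> play_rows(plan=[[2,-14,-10,0,0,0,0.4],[0,-4,-15,0,0,0,0.4],[0,0,-5,0,0,0,0.4],[0,0,0,0,0,0,0.4]])

```text
time_s: 61.3
eef_pos: [570.6, 65.3, 110.9]
ee_rot: [0.009, 0.697, 0.717, 0.009]
force: [0.6, -0.3, 0.7]
grip_width: 0.701
```

```bash
python3 - <<'E'
from h import *
togo(570,62,50,2.1)
t=cap('top');print(discs(t,60,(530,20),(690,180)),discs(t,24,(420,290),(600,470)))
E
```

```text
togo [ -0.6  -3.3 -60.9] [0.    0.025 0.008] | F [ 0.6 -0.3  0.7] g 59.5 t 61.3 q [-0.09  0.52  1.52  0.    1.07 -0.12]
[] [(np.float64(553.1), np.float64(406.5), 155, 240)]
```

>>> play_rows(plan=[[-1,-2,-10,0,0.025,0.008,0.4],[-1,0,-18,0,0,0,0.4],[0,0,-15,0,0,0,0.4],[0,0,-8,0,0,0,0.4],[0,0,0,0,0,0,0.4]])

```text
time_s: 61.77
eef_pos: [569.8, 66.6, 60.8]
ee_rot: [0.0, 0.691, 0.723, 0.0]
force: [-0.1, 1.1, -0.1]
grip_width: 0.698
```

```bash
python3 - <<'E'
from h import *
togo(570,62,50,2.1)
E
```

```text
togo [  0.2  -4.6 -10.8] [ 0.001  0.001 -0.008] | F [-0.1  1.1 -0.1] g 59.3 t 61.7667 q [-0.09  0.6   1.54 -0.    1.   -0.13]
```

>>> play_rows(plan=[[0,-3,-5,0,0,0,0.4],[0,0,-4,0,0,0,0.4],[0,0,-2,0,0,0,0.4],[0,0,0,0,0,0,0.4],[0,0,0,0,0,0,0]])

```text
time_s: 62.18
eef_pos: [570.9, 64.2, 50.5]
ee_rot: [0.001, 0.69, 0.723, 0.0]
force: [0.9, 0.4, -0.5]
grip_width: 0.573
```

>>> play_rows(plan=[[0,0,0,0,0,0,-0.3],[0,0,0,0,0,0,-0.6],[0,0,0,0,0,0,-0.6],[0,0,0,0,0,0,-0.6],[0,0,0,0,0,0,-0.6]])

```text
time_s: 62.6
eef_pos: [571.6, 64.1, 52.1]
ee_rot: [0.002, 0.69, 0.723, 0.001]
force: [-0.5, 0.4, -0.3]
grip_width: 0.508
```

>>> play_rows(plan=[[0,0,0,0,0,0,-0.6],[0,0,10,0,0,0,-0.6],[0,0,25,0,0,0,-0.6],[0,0,35,0,0,0,-0.6],[-9,25,15,0,0,0.05,-0.6]])

```text
time_s: 63.02
eef_pos: [561.0, 86.6, 137.9]
ee_rot: [-0.001, 0.674, 0.739, -0.002]
force: [1.1, 0.2, 0.7]
grip_width: 0.511
```

>>> play_rows(plan=[[-11,38,0,0,0,0.06,-0.6],[-11,38,0,0,0,0.06,-0.6],[-11,38,0,0,0,0.06,-0.6],[-11,38,0,0,0,0.06,-0.6],[-11,38,0,0,0,0.06,-0.6]])

```text
time_s: 63.43
eef_pos: [506.4, 280.4, 147.9]
ee_rot: [0.004, 0.553, 0.833, 0.003]
force: [-0.1, -0.8, -0.2]
grip_width: 0.508
```

>>> play_rows(plan=[[-11,34,0,0,0,0.06,-0.6],[-10,20,-15,0,0,0.06,-0.6],[-4,8,-22,0,0,0.04,-0.6],[-1,0,-20,0,0,0,-0.6],[0,0,-15,0,0,0,-0.6]])

```text
time_s: 63.85
eef_pos: [476.7, 354.9, 82.0]
ee_rot: [0.007, 0.475, 0.88, 0.01]
force: [-0.2, -0.2, -1.2]
grip_width: 0.507
```

>>> play_rows(plan=[[0,0,-10,0,0.015,0,-0.6],[0,0,-5,0,0,0,-0.6],[0,0,0,0,0,0,-0.6],[0,0,0,0,0,0,-0.6]])

```text
time_s: 64.18
eef_pos: [475.9, 354.8, 65.6]
ee_rot: [-0.001, 0.475, 0.88, 0.004]
force: [-0.0, 0.6, -0.8]
grip_width: 0.511
```

```bash
python3 - <<'E'
from h import *
togo(474,353,14,32.8)
t=cap('top');print(discs(t,60,(530,20),(690,180)),discs(t,24,(420,290),(600,470)))
E
```

```text
togo [ -1.9  -1.8 -51.6] [-0.009  0.002 -0.009] | F [-0.   0.6 -0.8] g 43.4 t 64.1833 q [ 0.44  0.63  1.48  0.01  1.03 -0.14]
[(np.float64(638.4), np.float64(63.8), 301, 199)] [(np.float64(553.1), np.float64(404.2), 156, 240)]
```

>>> play_rows(plan=[[-2,-1,-12,-0.009,0,-0.009,-0.6],[-1,0,-16,0,0,0,-0.6],[0,0,-10,0,0,0,-0.6],[0,0,-4,0,0,0,-0.6],[0,0,0,0,0,0,-0.6]])

```text
time_s: 64.65
eef_pos: [474.4, 353.5, 23.5]
ee_rot: [0.003, 0.48, 0.877, 0.002]
force: [0.1, -0.6, -0.1]
grip_width: 0.503
```

```bash
python3 - <<'E'
from h import *
togo(474,353,16.1,32.8)
E
```

```text
togo [-0.4 -0.5 -7.4] [-0.     0.008  0.004] | F [ 0.1 -0.6 -0.1] g 42.7 t 64.65 q [ 0.44  0.68  1.51 -0.    0.94 -0.12]
```

>>> play_rows(plan=[[0,0,-4,0,0.008,0,-0.6],[0,0,-2,0,0,0,-0.6],[0,0,-1.5,0,0,0,-0.6],[0,0,0,0,0,0,-0.6]])

```text
time_s: 64.98
eef_pos: [475.1, 353.6, 16.3]
ee_rot: [-0.0, 0.481, 0.877, 0.0]
force: [0.7, 0.4, -0.7]
grip_width: 0.508
```

>>> play_rows(plan=[[0,0,0,0,0,0,0.2],[0,0,0,0,0,0,0.4],[0,0,0,0,0,0,0.4],[0,0,12,0,0,0,0.4],[0,0,30,0,0,0,0.4]])

```text
time_s: 65.4
eef_pos: [472.9, 352.5, 55.9]
ee_rot: [-0.002, 0.481, 0.877, -0.003]
force: [0.6, 0.1, -0.2]
grip_width: 0.698
```

>>> play_rows(plan=[[0,0,36,0,0,0,0.4],[10,-18,25,0,0,-0.05,0.4],[20,-34,0,0,0,-0.06,0.4],[20,-34,0,0,0,-0.06,0.4],[20,-34,0,0,0,-0.06,0.4]])

```text
time_s: 65.82
eef_pos: [543.4, 235.5, 132.1]
ee_rot: [0.001, 0.577, 0.817, 0.003]
force: [0.1, 0.3, -0.2]
grip_width: 0.701
```

>>> play_rows(plan=[[20,-34,0,0,0,-0.06,0.4],[20,-34,0,0,0,-0.06,0.4],[20,-34,0,0,0,-0.06,0.4],[20,-30,0,0,0,-0.06,0.4],[12,-16,-5,0,0,-0.05,0.4]])

```text
time_s: 66.23
eef_pos: [640.6, 76.6, 135.8]
ee_rot: [0.006, 0.695, 0.719, 0.006]
force: [-0.2, -0.5, 0.3]
grip_width: 0.7
```

>>> play_rows(plan=[[4,-2,-8,0,0.015,0,0.4],[0,0,-10,0,0,0,0.4],[0,0,0,0,0,0,0.4],[0,0,0,0,0,0,0.4]])

```text
time_s: 66.57
eef_pos: [645.6, 71.7, 118.0]
ee_rot: [0.001, 0.696, 0.718, 0.001]
force: [0.2, 0.6, 0.1]
grip_width: 0.699
```

```bash
python3 - <<'E'
from h import *
togo(639.5,64.5,50,2.1)
t=cap('top');print(discs(t,60,(530,20),(690,180)),discs(t,24,(420,290),(600,470)))
E
```

```text
togo [ -6.1  -7.2 -68. ] [-0.     0.002  0.006] | F [0.2 0.6 0.1] g 59.4 t 66.5667 q [-0.07  0.68  1.23  0.    1.23 -0.1 ]
[] [(np.float64(475.3), np.float64(351.2), 179, 273)]
```

>>> play_rows(plan=[[-5,-5,-12,0,0,0.006,0.4],[-1,-1,-18,0,0,0,0.4],[0,0,-16,0,0,0,0.4],[0,0,-9,0,0,0,0.4],[0,0,-3,0,0,0,0.4]])

```text
time_s: 67.03
eef_pos: [637.8, 72.3, 61.7]
ee_rot: [0.002, 0.69, 0.724, 0.002]
force: [-0.3, -0.3, 0.1]
grip_width: 0.702
```

>>> play_rows(plan=[[0,0,-2,0,0,0,0.4],[0,0,0,0,0,0,0.4]])

```text
time_s: 67.2
eef_pos: [637.4, 73.7, 59.9]
ee_rot: [0.002, 0.689, 0.725, 0.002]
force: [-0.1, 0.1, 0.3]
grip_width: 0.701
```

```bash
python3 - <<'E'
from h import *
togo(639.5,64.5,50,2.1)
E
```

```text
togo [ 2.1 -9.2 -9.9] [-0.     0.006 -0.013] | F [-0.1  0.1  0.3] g 59.6 t 67.2 q [-0.07  0.73  1.31  0.    1.1  -0.12]
```

>>> play_rows(plan=[[2,-6,-3,0,0.006,-0.013,0.4],[0,-2,-4,0,0,0,0.4],[0,0,-3,0,0,0,0.4],[0,0,0,0,0,0,0.4],[0,0,0,0,0,0,0]])

```text
time_s: 67.62
eef_pos: [640.9, 64.9, 51.5]
ee_rot: [0.001, 0.694, 0.72, 0.001]
force: [0.1, -0.4, -0.8]
grip_width: 0.573
```

>>> play_rows(plan=[[0,0,0,0,0,0,-0.3],[0,0,0,0,0,0,-0.6],[0,0,0,0,0,0,-0.6],[0,0,0,0,0,0,-0.6],[0,0,0,0,0,0,-0.6]])

```text
time_s: 68.03
eef_pos: [641.3, 64.9, 52.4]
ee_rot: [0.002, 0.694, 0.72, 0.002]
force: [-0.1, 0.7, -0.1]
grip_width: 0.506
```

>>> play_rows(plan=[[0,0,0,0,0,0,-0.6],[0,0,10,0,0,0,-0.6],[0,0,25,0,0,0,-0.6],[0,0,35,0,0,0,-0.6],[-12,22,15,0,0,0.05,-0.6]])

```text
time_s: 68.45
eef_pos: [627.8, 84.3, 137.4]
ee_rot: [-0.001, 0.678, 0.735, -0.001]
force: [0.7, 0.2, 0.7]
grip_width: 0.508
```

>>> play_rows(plan=[[-13,37,0,0,0,0.06,-0.6],[-12,37,0,0,0,0.06,-0.6],[-12,37,0,0,0,0.06,-0.6],[-12,37,0,0,0,0.06,-0.6],[-12,37,0,0,0,0.06,-0.6]])

```text
time_s: 68.87
eef_pos: [566.9, 272.0, 147.9]
ee_rot: [0.004, 0.558, 0.83, 0.004]
force: [1.0, 0.1, -0.4]
grip_width: 0.507
```

>>> play_rows(plan=[[-14,30,0,0,0,0.06,-0.6],[-11,17,-15,0,0,0.06,-0.6],[-6,8,-22,0,0,0.04,-0.6],[-2,0,-20,0,0,0,-0.6],[0,0,-15,0,0,0,-0.6]])

```text
time_s: 69.28
eef_pos: [529.9, 339.5, 82.6]
ee_rot: [0.007, 0.48, 0.877, 0.01]
force: [0.5, 0.3, -0.0]
grip_width: 0.51
```

>>> play_rows(plan=[[0,0,-12,0,0.012,0,-0.6],[0,0,-10,0,0,0,-0.6],[0,0,-5,0,0,0,-0.6],[0,0,0,0,0,0,-0.6],[0,0,0,0,0,0,-0.6]])

```text
time_s: 69.7
eef_pos: [529.5, 339.3, 53.4]
ee_rot: [0.001, 0.48, 0.877, 0.006]
force: [-0.5, 0.8, 1.1]
grip_width: 0.507
```

```bash
python3 - <<'E'
from h import *
togo(537,340,14,32.8)
t=cap('top');print(discs(t,60,(530,20),(690,180)))
E
```

```text
togo [  7.5   0.7 -39.4] [-0.01   0.007  0.002] | F [-0.5  0.8  1.1] g 43.1 t 69.7 q [ 0.38  0.71  1.36  0.01  1.06 -0.19]
[]
```

>>> play_rows(plan=[[4,0,-10,-0.01,0.007,0,-0.6],[0,0,-12,0,0,0,-0.6],[0,0,-8,0,0,0,-0.6],[0,0,-3,0,0,0,-0.6],[0,0,0,0,0,0,-0.6]])

```text
time_s: 70.17
eef_pos: [535.2, 339.2, 18.8]
ee_rot: [0.001, 0.48, 0.877, 0.0]
force: [0.7, -0.7, -0.8]
grip_width: 0.506
```

>>> play_rows(plan=[[0,0,-3,0,0,0,-0.6],[0,0,-1.5,0,0,0,-0.6],[0,0,-1,0,0,0,-0.6],[0,0,0,0,0,0,-0.6],[0,0,0,0,0,0,0.2]])

```text
time_s: 70.58
eef_pos: [535.7, 339.5, 16.6]
ee_rot: [0.002, 0.48, 0.877, 0.001]
force: [-0.1, -0.1, -0.7]
grip_width: 0.598
```

>>> play_rows(plan=[[0,0,0,0,0,0,0.4],[0,0,0,0,0,0,0.4],[0,0,12,0,0,0,0.4],[0,0,30,0,0,0,0.4],[0,0,36,0,0,0,0.4]])

```text
time_s: 71.0
eef_pos: [531.9, 337.9, 90.3]
ee_rot: [-0.003, 0.48, 0.877, -0.004]
force: [1.4, -0.6, 1.3]
grip_width: 0.698
```

>>> play_rows(plan=[[0,0,38,0,0,0,0.4],[0,-20,38,0,0,0,0.4],[-10,-30,38,0,0,0,0.4],[-10,-30,20,0,0,0,0.4],[-10,-20,0,0,0,0,0.4]])

```text
time_s: 71.42
eef_pos: [503.9, 244.3, 231.1]
ee_rot: [0.002, 0.478, 0.878, 0.001]
force: [1.2, -0.3, 0.3]
grip_width: 0.7
```

>>> play_rows(plan=[[-10,-20,0,0,0,0,0.4],[-10,-20,0,0,0,0,0.4],[-5,-10,0,0,0,0,0.4],[0,0,0,0,0,0,0.4],[0,0,0,0,0,0,0.4]])

```text
time_s: 71.83
eef_pos: [476.8, 189.1, 238.8]
ee_rot: [0.007, 0.479, 0.878, 0.004]
force: [0.0, 0.5, 0.7]
grip_width: 0.7
```

```bash
python3 - <<'E'
from h import *
togo(533,340,16,32.8)
t=cap('top');print(discs(t,60,(530,20),(690,180)),discs(t,24,(420,290),(600,470)))
i=t['img'][100:330,100:560]
cv2.imwrite('pics/final.png',cv2.resize(i,None,fx=1.73,fy=1.73,interpolation=cv2.INTER_CUBIC))
E
```

```text
togo [  56.2  150.9 -222.8] [-0.     0.015  0.001] | F [0.  0.5 0.7] g 59.5 t 71.8333 q [ 0.15  0.27  1.53 -0.    1.32 -0.42]
[] [(np.float64(492.7), np.float64(413.8), 152, 266), (np.float64(553.1), np.float64(406.5), 155, 240), (np.float64(533.2), np.float64(336.8), 185, 248)]
```

View pics/final.png

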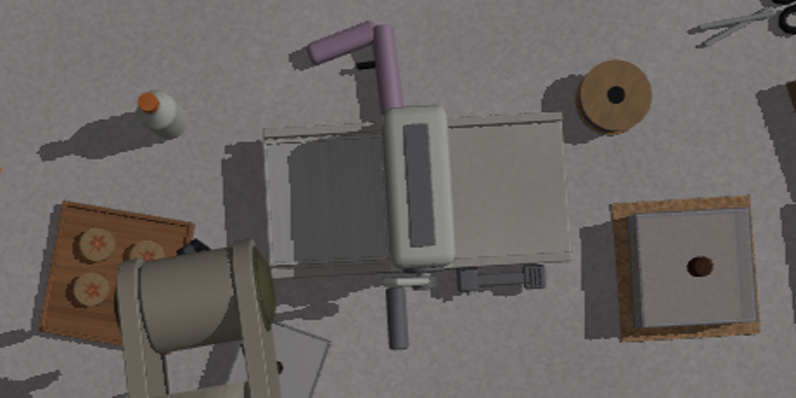

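```bash
python3 - <<'E'
from h import *
w=discs(cap('wrist'),24,(420,290),(600,470));t=discs(cap('top'),24,(420,290),(600,470));s=discs(cap('scene'),24,(420,290),(600,470))
print(w,t,s)
P=[p[:2] for p in w+t+s]
ok=any(np.hypot(p[0]-475,p[1]-351.5)<14 for p in P)
print(ok)
if ok: print(ctrl.finish_job())
E
```

```text
[(np.float64(534.8), np.float64(340.8), 474, 84), (np.float64(474.6), np.float64(347.6), 419, 31), (np.float64(553.1), np.float64(402.5), 543, 26)] [(np.float64(492.7), np.float64(413.8), 152, 266), (np.float64(553.1), np.float64(406.5), 155, 240), (np.float64(533.2), np.float64(336.8), 185, 248)] [(np.float64(555.3), np.float64(409.6), 497, 360), (np.float64(494.1), np.float64(418.5), 515, 341), (np.float64(478.5), np.float64(357.3), 489, 321)]
True
the job is handed in; nothing more can be done
None
```

I handed the job in at about 72 s on the robot clock. As far as the last checks show, every step was done in the order asked.

1. **Cover:** I stood the largest cover on the cork mat. It sits fully on the mat in the last top view.
2. **Loading:** All four discs went flat and side by side onto the carriage plate.
3. **Lever:** I pressed the lever down, and it stayed down after I let go. It is still down in the last picture.
4. **Crank:** I turned it clockwise until it hit its stop, at a crank angle of about 12 rad. The plate's lip lines up with the far end of its travel, and all four discs were still on it.
5. **Unloading:** I laid all four discs back on the tray. They were found near (494, 414), (553, 406), (534, 339) and (475, 350) mm, none stacked.

- **Forces:** While cranking, the wrist force rose briefly to about 45 N, from small errors following the handle's circle and again at the stop. That is well under the 120 N wrist limit.
- **Fourth disc:** The arm hid the disc near (475, 350) in the final top view, so I confirmed it only with the wrist and scene cameras. Those two differ by about 10 mm on its position.
- **Bystanders:** The spool, glue bottle and glue gun look unmoved in the last top view. I checked them by eye only.

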